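Ease the tray stop block out of its pocket

ROBOT

A 6-joint arm with a two-finger parallel gripper is mounted at the origin on the work surface. World frame = base frame: x ahead of the robot, y to its left, z up, the work surface at z = 0. Lengths are in m, angles in rad, forces in N, time in s.
With the tool pointing down it reaches from about 0.35 to 0.95 m from the base axis. Payload 17.4 kg.
Tool frame: the origin (TCP) lies midway between the tips of the shut fingers; the grasp point (between the pads) lies 19 mm behind it; z points along the fingers, y is the direction in which the jaws open and shut (so a half turn about z gives the same grasp; the last joint's range is limited). The gripper opens to 93 mm and grips with 3 to 60 N. Pads are 15 mm wide; open, the fingers measure 128 mm over their backs; the gripper's body (75 mm by 188 mm) begins 65 mm behind the grasp point.
Start: joints at [1.254, 0.116, 1.442, -0, 1.584, -0.038], TCP at [0.186, 0.649, 0.19] pointing down, gripper open.
Joint ranges: [-2.83, 2.83], [-0.83, 2.19], [0.07, 2.5], [-1.14, 4.28], [0.01, 3], [-2.97, 2.97]. Speed limits (rad/s): [1.89, 1.89, 2.22, 3.14, 3.14, 3.14].

INTERFACE

Orientations are given as a 3x3 rotation matrix whose columns are the frame's x, y, z axes.
In Python, from bench import sensors, eyes, ticket, search_frame, masks_of gives the robot as it stands.
- The arm moves only by the tool servo_tool, never from a script. Its argument "rows" is a list of rows, each an object of numbers: "tx", "ty", "tz": the shift along the tool's x, y, z in m; "wx", "wy", "wz": the turn, a rotation vector about the tool's x, y, z in degrees; "hand": the closure, from 0 (fully open) to 1 (shut). In form: [{"tx": .., "ty": .., "tz": .., "wx": .., "wy": .., "wz": .., "hand": ..}, ...]. A call has 1 to 10 rows; each row shifts and turns the pose as measured when the row begins, along the tool's axes as they then stand; what a row does not reach is not made up. A row lasts 1/8 s, in which the tool goes at most 62.5 mm and 10.7 degrees, less where a joint would pass 70% of its speed; a pose out of reach is approached as far as the arm can. A call with a gripper value outside its range is refused whole. The fingers move at their own pace and stop on an object; "grip_force" is the grip in N (left out, the last holds). Time passes only in rows, so rows that do not move let the fingers close. It gives the time, the measured TCP pose, the force and the opening at its end, in the units of the state.
- sensors.state(): the state, without advancing time (a new reading comes with each control period).
- eyes.read_camera(name): name is "scene" or "top" or "wrist"; returns the picture (400x640x3 uint8, red, green, blue); there is no depth.
- eyes.camera_params(name): a dict with "fov_y" (degrees; the focal length in pixels is half the picture's height over the tangent of half this angle, whatever the lens; pixels are square), "cx", "cy" (the principal point, pixels), "R" (3x3) and "t" (3): a world point X has camera coordinates R X + t. Camera axes: x right, y down, z forward; pixel columns grow to the right and rows downward; lengths in m; the calibration is good to about 2 mm. A picture is of the moment at which its call begins: read the wrist's pose just before it. camera_params takes no time and is no camera call; for the wrist camera it gives the pose at the moment of the call.
- ticket.close_job(): hands the job in, once; it reports no verdict.
Trained networks look in the newest picture that a camera, given by its name, has taken for a name from the list of things; names that differ only in an ending like _2 or _b are one class to them, and where a whole thing is asked for, a point or a joint stands for the part that bears it (a point fixed in the world has none). Each returns a list of dicts, best first, with "conf" (0 to 1); they miss things now and then, are a little off and sometimes report something else, mostly with a low value. They report only what shows in the picture. A call takes as long as a camera call. They do not tell look-alikes from the thing itself.
- search_frame(thing, camera): "at" ([x, y, z] in m, in world coordinates, good to about 4 mm: the middle of the surface that is visible of it).
- masks_of(thing, camera): "region" (400x640 bool, what is visible of it).
The state is a dict: "t": time; "joint_pos": joint angles; "dq": joint speeds; "effort": joint torques, N m; "tool_pos": TCP position; "ee_rot": TCP orientation; "contact_force": force on the tool from outside, world axes, zero at the start; "moment": the same for the moment, N m; "finger_gap": finger opening in m.
Only numpy, scipy, OpenCV 4.12 (cv2) and the standard library are available. Lean on these libraries where they do the work, as an engineer would, in place of code of your own. Each camera call takes 0.05 s, during which the arm holds its last target.

TASK

The packing station is being changed over to another tray size: first switch it off at the isolator by turning the handle a quarter turn anticlockwise, from on to off. Then take the tray stop block by its bow handle and, since it is too tight to pull straight, rock it side to side a few times both ways, easing it up a little with each rock, until it frees. Finish while holding it in the gripper, upright and still, just clear of and over its pocket (a few centimetres up at most); leave the tray of chocolates, the carton and the spanner where they are.

Things in the scene. Friction and masses are not known exactly. Their poses are not given: they have to be found in the camera images.
- isolator (a joint): Angle of the isolator handle, rad: 0 at on, where it starts, 1.57 at off; grows as the handle turns anticlockwise seen from above. Snap action: an over-centre spring holds it at either end stop with about 0.15 N m, less and less towards half-way, and past half-way (0.8) draws it by itself into off.
- isolator_grip (a point): On the handle's upright turning axis, half-way up its blade. Black blade 14 mm thick, 56 long, 32 tall (16 above and below this point), on a round skirt of radius 23 mm, with a nose and white line at its pointer end. The frame turns with it: x along the blade to the pointer, y across its thickness, z up. It sits on a fixed grey enclosure 110 x 100 mm, whose top is 21 mm below this point.
- pocket (a point): Centre of the pocket's mouth at rim height, 54 mm above the table. Pocket 83 mm long (x), 49 wide (y), 30 deep, in a fixed dark grey carrier 136 x 110 mm, 54 mm tall. x along the pocket, y across it: the way to rock the block; z up. Two spring plungers in each long side, axis 11 mm below the rim, press on the block; their bodies reach to 69 mm from the centre.
- carrier: The carrier on its steel base plate 270 x 150 x 10 mm, fixed to the table; origin under the pocket's centre at table height, axes as the pocket. An infeed slideway with thin side guides (58 mm either side, tops 90 mm above the table) reaches to 175 mm on its +x side.
- handle (a point): Middle of the bar of the block's bow handle: level round steel bar, 12 mm diameter, along the block's x; about 48 mm free between its two legs. Its axis is 110 mm above the block's foot, 60 mm above the block's top; it starts 80 mm above the pocket's rim, 134 mm above the table. x along the bar, y across it (rocking direction), z up; seated, these agree with the pocket's axes.
- stop_block: Tray stop block, about 0.5 kg: white, 80 x 46 x 50 mm (x, y, z), steel stop plate on top at +x, bow handle. Origin: centre of its foot, seated 30 mm below the rim. Straight pull takes about 60 N; 15 to 25 N sideways at the handle tips it some 10 mm either way. Each rock can raise it 2 mm; after 16 to 20 mm it frees. The round bar can roll in the fingers, so the gripper may stay upright.
- sweet_tray: Bystander: gold plastic tray of chocolates, 150 x 105 x 28 mm, on the table between the stations. Origin under its centre.
- carton: Bystander: closed cream carton with a dull red band, 160 x 115 x 40 mm, lying on the table. Origin under its centre.
- spanner: Bystander: steel spanner 170 mm long lying on the table, along its x.
There are look-alikes about, which are no part of the job. What is shaped like the stop_block but black or turquoise is not meant. What is shaped like the part that bears isolator but red is not meant.

How it is judged:
By the outcome, as a careful person would: the job done as asked, in the order asked, and still so for the second after the job is handed in, while the arm keeps its last pose, push and grip.
It also fails if it takes over 64 s, if anything falls off the work surface, if the arm or the gripper's body presses on something with over 40 N, if the wrist force passes 120 N, or if a joint passes its speed limit or range.

## Working session

There is one attempt and no reset: what is moved stays moved. The work goes in short steps, Python scripts to look and compute and a tool call to move; the robot and the scene stay as the last step left them, time stands still between calls to the robot, and variables do not carry over. Pictures are saved under pics/ and viewed, and the job is handed in when it is done.

Besides the shell and the picture viewer there is one more tool, called by a JSON object that holds its "op" and its "data", one argument or row to a line. servo_tool: Moves the arm, as the interface text tells. Its arguments: {"type":"object","properties":{"rows":{"type":"array","items":{"type":"object","properties":{"tx":{"type":"number"},"ty":{"type":"number"},"tz":{"type":"number"},"wx":{"type":"number"},"wy":{"type":"number"},"wz":{"type":"number"},"hand":{"type":"number"}}}},"grip_force":{"type":"number"}},"required":["rows"]}

```bash
mkdir -p pics
python3 - <<'E'
from bench import sensors, eyes, search_frame, masks_of
import cv2
s=sensors.state();print({k:s[k] for k in('t','tool_pos','contact_force','finger_gap')});print(s['ee_rot'])
for c in('scene','top','wrist'):
    p=eyes.camera_params(c);im=eyes.read_camera(c);cv2.imwrite(f'pics/{c}0.png',im[:,:,::-1])
    print(c,p)
    for th in('isolator','stop_block','sweet_tray','carton','spanner'):
        if c!='wrist': print(th,[(d['at'],d['conf']) for d in search_frame(th,c)])
E
```

```text
{'t': 0.0, 'tool_pos': array([0.18570487, 0.64869242, 0.1892084 ]), 'contact_force': array([-0.58306286,  0.27652331, -0.28641775]), 'finger_gap': 0.09270032831943213}
[[-9.61388984e-01  2.75192821e-01 -3.65091636e-04]
 [ 2.75193060e-01  9.61388345e-01 -1.10898661e-03]
 [ 4.58096890e-05 -1.16663820e-03 -9.99999318e-01]]
scene {'fov_y': 55.46581106431871, 'cx': 316.4765134734288, 'cy': 205.8693568769239, 'R': array([[ 0.44394477,  0.89598865,  0.01083437],
       [ 0.5256859 , -0.25063717, -0.8129178 ],
       [-0.72564962,  0.36658608, -0.58227766]]), 't': array([-0.26154323, -0.18448761,  1.71411421])}
isolator [([0.5187, 0.2674, 0.1051], 0.65), ([0.3372, 0.2761, 0.1036], 0.47)]
stop_block [([0.5666, -0.2763, 0.0814], 0.97), ([0.3536, -0.3105, 0.0498], 0.82), ([0.6783, -0.0834, 0.0509], 0.78)]
sweet_tray [([0.5068, 0.0213, 0.0224], 0.71)]
carton [([0.5394, 0.4989, 0.0395], 0.57)]
spanner [([0.5099, -0.4778, 0.008], 0.85)]
top {'fov_y': 46.24228230486975, 'cx': 322.5639368791496, 'cy': 200.72819223962404, 'R': array([[-0.02339734, -0.99969361,  0.00807805],
       [-0.98955546,  0.02200889, -0.14246265],
       [ 0.14224121, -0.01132692, -0.98976721]]), 't': array([0.01985212, 0.51448624, 1.37472583])}
isolator [([0.5083, 0.2681, 0.1012], 0.75), ([0.3231, 0.28, 0.1003], 0.66)]
stop_block [([0.3385, -0.3049, 0.0499], 0.98), ([0.6637, -0.0746, 0.0517], 0.96), ([0.5322, -0.2705, 0.0746], 0.76)]
sweet_tray [([0.5068, 0.0166, 0.0162], 0.84), ([0.5203, 0.5102, 0.0432], 0.34)]
carton [([0.523, 0.5152, 0.0431], 0.75)]
spanner [([0.5067, -0.4768, 0.0056], 0.77)]
wrist {'fov_y': 59.789976239395365, 'cx': 315.9131700403891, 'cy': 197.5783352942229, 'R': array([[ 2.75200301e-01,  9.61386657e-01, -7.00024759e-04],
       [ 9.22534496e-01, -2.63873687e-01,  2.81603942e-01],
       [ 2.70545555e-01, -7.81432868e-02, -9.59530474e-01]]), 't': array([-0.6752801 , -0.0336978 ,  0.39264261])}
```

View pics/scene0.png

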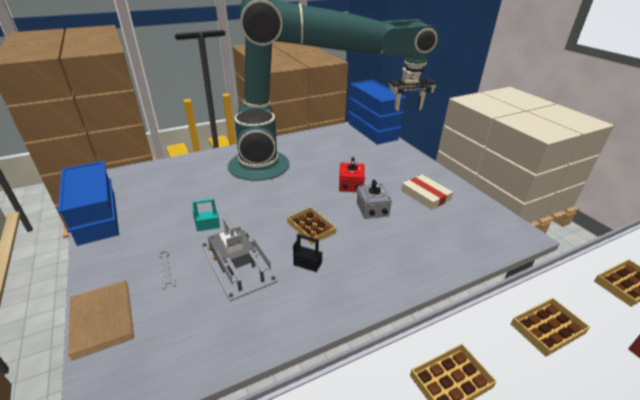

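View pics/top0.png

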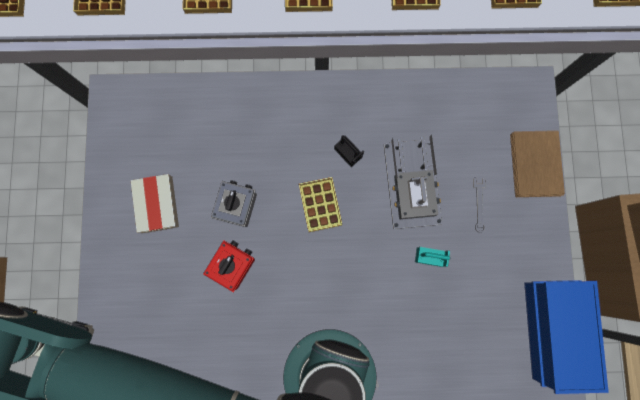

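Candidates in the top picture:
- **Isolator:** grey enclosure (233,203) or red look-alike (229,266). I choose the grey one.
- **Stop block:** white block in its carrier (417,192), black (349,150) or turquoise (433,257). I choose the white one.

I'll check both in close crops.

Run:
```python
import cv2,numpy as np
t=cv2.imread('pics/top0.png');s=cv2.imread('pics/scene0.png')
a=cv2.resize(t[170:300,190:280],None,fx=4,fy=4,interpolation=2)[:520,:360]
b=cv2.resize(t[130:235,375:450],None,fx=5,fy=5,interpolation=2)[:520]
cv2.imwrite('pics/crop1.png',np.hstack([a,b[:520]]))
c=cv2.resize(s[170:225,340:400],None,fx=6,fy=6,interpolation=2)
d=cv2.resize(s[210:300,195:280],None,fx=5,fy=5,interpolation=2)
H=max(c.shape[0],d.shape[0]);f=lambda x:np.vstack([x,np.zeros((H-x.shape[0],x.shape[1],3),np.uint8)])
cv2.imwrite('pics/crop2.png',np.hstack([f(c),f(d)]))
```

```text
(no output)
```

View pics/crop1.png

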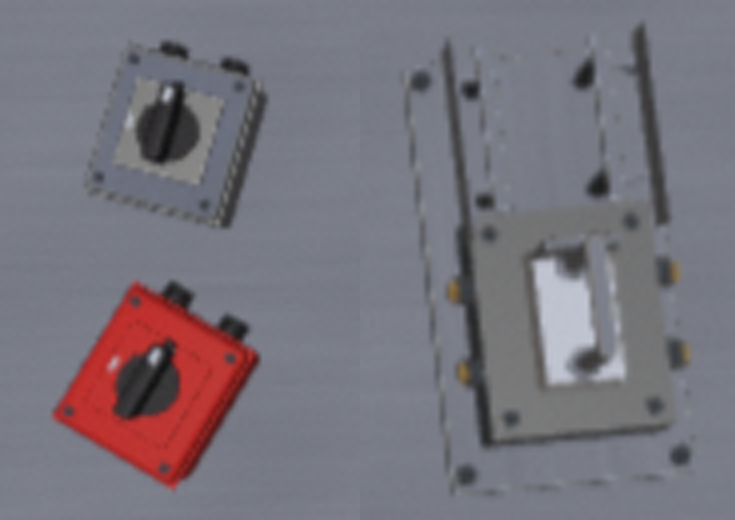

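View pics/crop2.png

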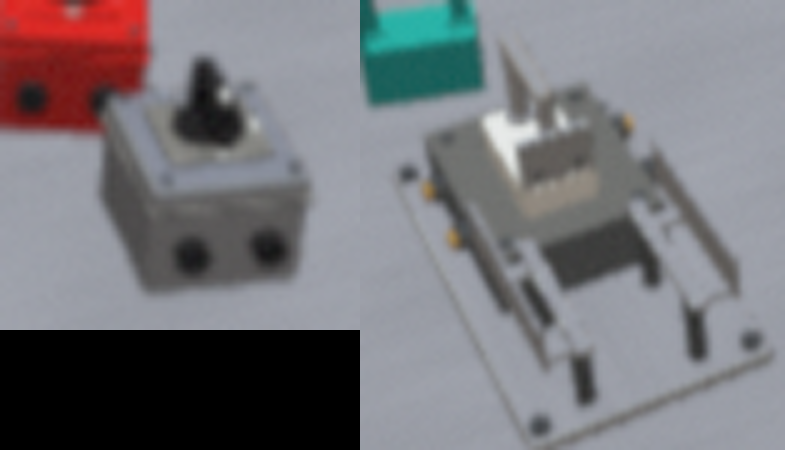

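The crops confirm both choices. The grey isolator's pointer faces up in the image, roughly world +x. The white block sits in the dark carrier with its bow handle up. Next I'll write helpers, triangulate, and work out the approach.

```bash
cat > h.py <<'E'
import numpy as np,cv2
from bench import sensors, eyes, search_frame, masks_of
def K(p):
    f=200/np.tan(np.radians(p['fov_y']/2));return f
def proj(p,X):
    c=p['R']@np.asarray(X,float)+p['t'];f=K(p);return np.array([p['cx']+f*c[0]/c[2],p['cy']+f*c[1]/c[2]])
def ray(p,uv):
    d=p['R'].T@np.array([(uv[0]-p['cx'])/K(p),(uv[1]-p['cy'])/K(p),1.]);return -p['R'].T@p['t'],d/np.linalg.norm(d)
def atz(p,uv,z):
    o,d=ray(p,uv);return o+d*(z-o[2])/d[2]
def tri(obs):
    A=np.zeros((3,3));b=np.zeros(3)
    for p,uv in obs:
        o,d=ray(p,uv);M=np.eye(3)-np.outer(d,d);A+=M;b+=M@o
    X=np.linalg.solve(A,b);return X,[np.round(proj(p,X)-uv,1) for p,uv in obs]
def totool(s,X): return s['ee_rot'].T@(np.asarray(X)-s['tool_pos'])
E
python3 - <<'E'
from h import *
T=eyes.camera_params('top');S=eyes.camera_params('scene');W=eyes.camera_params('wrist');s=sensors.state()
print('cam in tool',totool(s,-W['R'].T@W['t']),'\n',W['R']@s['ee_rot'])
# enclosure corner screws: top crop/4+(190,170)
for z in(.06,.08,.1): print(z,atz(T,(232,203),z))
# enclosure centre by white line top : top (172,85)/4 ; scene handle top (205,62)/6
print(tri([(T,(190+172/4,170+95/4)),(S,(340+222/6,170+92/6))]))
print(tri([(T,(190+168/4,170+130/4)),(S,(340+208/6,170+100/6))]))
# bow handle bar mid: top crop (605,300)->x-360 /5+375,/5+130
print(tri([(T,(375+243/5,130+300/5)),(S,(195+(535-360)/5,210+75/5))]))
E
```

```text
cam in tool [ 0.07826349  0.00054155 -0.19584091] 
 [[ 4.04152329e-05  9.99999786e-01  6.53593410e-04]
 [-9.59525454e-01  2.22845663e-04 -2.81621828e-01]
 [-2.81621914e-01 -6.15757701e-04  9.59525257e-01]]
0.06 [0.51063468 0.27622179 0.06      ]
0.08 [0.50777253 0.27255126 0.08      ]
0.1 [0.50491038 0.26888073 0.1       ]
(array([0.52964454, 0.26488996, 0.12320794]), [array([-1.1, -0.6]), array([-0.9,  0.2])])
(array([0.50773251, 0.27156639, 0.10297626]), [array([-1.1, -0.6]), array([-1. ,  0.2])])
(array([ 0.52787264, -0.27180864,  0.12699142]), [array([-2.1, -0.5]), array([-2. , -0.1])])
```

{"op": "servo_tool", "data": {
  "rows": [
    {"tx": -0.045, "ty": -0.03, "tz": -0.012, "hand": 0},
    {"tx": -0.045, "ty": -0.03, "tz": -0.012, "hand": 0},
    {"tx": -0.045, "ty": -0.03, "tz": -0.012, "hand": 0},
    {"tx": -0.045, "ty": -0.03, "tz": -0.012, "hand": 0},
    {"tx": -0.045, "ty": -0.03, "tz": -0.012, "hand": 0},
    {"tx": -0.045, "ty": -0.03, "tz": -0.01, "hand": 0},
    {"tx": -0.045, "ty": -0.03, "hand": 0},
    {"tx": -0.045, "ty": -0.03, "hand": 0},
    {"tx": -0.045, "ty": -0.03, "hand": 0},
    {"hand": 0}
  ]
}}

```text
invalid input at $.rows[0]: expected keys tx, ty, tz, wx, wy, wz, hand
```

{"op": "servo_tool", "data": {
  "rows": [
    {"tx": -0.045, "ty": -0.03, "tz": -0.012, "wx": 0, "wy": 0, "wz": 0, "hand": 0},
    {"tx": -0.045, "ty": -0.03, "tz": -0.012, "wx": 0, "wy": 0, "wz": 0, "hand": 0},
    {"tx": -0.045, "ty": -0.03, "tz": -0.012, "wx": 0, "wy": 0, "wz": 0, "hand": 0},
    {"tx": -0.045, "ty": -0.03, "tz": -0.012, "wx": 0, "wy": 0, "wz": 0, "hand": 0},
    {"tx": -0.045, "ty": -0.03, "tz": -0.012, "wx": 0, "wy": 0, "wz": 0, "hand": 0},
    {"tx": -0.045, "ty": -0.03, "tz": -0.01, "wx": 0, "wy": 0, "wz": 0, "hand": 0},
    {"tx": -0.045, "ty": -0.03, "tz": 0, "wx": 0, "wy": 0, "wz": 0, "hand": 0},
    {"tx": -0.045, "ty": -0.03, "tz": 0, "wx": 0, "wy": 0, "wz": 0, "hand": 0},
    {"tx": -0.045, "ty": -0.03, "tz": 0, "wx": 0, "wy": 0, "wz": 0, "hand": 0},
    {"tx": 0, "ty": 0, "tz": 0, "wx": 0, "wy": 0, "wz": 0, "hand": 0}
  ]
}}

```text
t: 1.9
tool_pos: [0.5097, 0.266, 0.2628]
ee_rot: [[-0.962, 0.273, 0.003], [0.273, 0.962, 0.0], [-0.003, 0.001, -1.0]]
contact_force: [-0.5, -0.4, 0.3]
finger_gap: 0.0931
```

Run:
```python
from h import *
s=sensors.state();print(s['t'],s['tool_pos'],s['joint_pos']);print(s['ee_rot'])
W=eyes.camera_params('wrist');im=eyes.read_camera('wrist');cv2.imwrite('pics/w1.png',im[:,:,::-1])
np.savez('w1.npz',R=W['R'],t=W['t'],f=W['fov_y'],c=[W['cx'],W['cy']])
print([(d['at'],d['conf']) for d in search_frame('isolator','wrist')])
```

```text
1.9 [0.50970844 0.26604509 0.26278724] [ 4.37325322e-01 -1.13332338e-01  1.55445910e+00 -1.10770044e-03
  1.69810072e+00 -8.56637957e-01]
[[-9.61883752e-01  2.73446240e-01  2.60784229e-03]
 [ 2.73447186e-01  9.61887018e-01  6.32728585e-06]
 [-2.50671947e-03  7.19193249e-04 -9.99996600e-01]]
[([0.347, 0.274, 0.1044], 0.89), ([0.507, 0.2729, 0.0995], 0.8), ([0.5105, 0.5136, 0.0364], 0.68)]
```

View pics/w1.png

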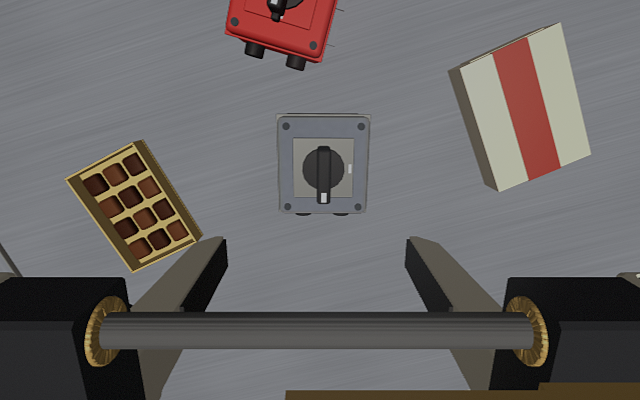

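The wrist picture shows the grey isolator centred at about (323,165). Its blade is vertical, i.e. along tool x, the nose and white line are at the bottom (324,198), and the off mark is on the right.

Run:
```python
from h import *
s=sensors.state();W=eyes.camera_params('wrist');T=eyes.camera_params('top');S=eyes.camera_params('scene')
for z in(.07,.08,.09):
    P=[atz(W,u,z) for u in((277,115),(369,115),(367,212),(278.5,213))]
    print(z,[np.linalg.norm(P[i]-P[i-1]).round(4) for i in range(4)],np.mean(P,0))
for z in(.11,.117,.125): print(z,atz(W,(323,147),z),atz(W,(323.5,204),z))
print(tri([(W,(323.5,198)),(T,(190+172/4,170+92/4)),(S,(340+222/6,170+92/6))]))
im=cv2.imread('pics/w1.png');cv2.imwrite('pics/w1c.png',cv2.resize(im[100:225,260:385],None,fx=4.6,fy=4.6,interpolation=2))
```

```text
0.07 [np.float64(0.1127), np.float64(0.1002), np.float64(0.1115), np.float64(0.1044)] [0.50910631 0.27679679 0.07      ]
0.08 [np.float64(0.1098), np.float64(0.0976), np.float64(0.1087), np.float64(0.1018)] [0.50713494 0.27713421 0.08      ]
0.09 [np.float64(0.1069), np.float64(0.095), np.float64(0.1058), np.float64(0.0991)] [0.50516357 0.27747164 0.09      ]
0.11 [0.48289981 0.28333408 0.11      ] [0.54078769 0.26794184 0.11      ]
0.117 [0.48188769 0.28346612 0.117     ] [0.53861333 0.26838292 0.117     ]
0.125 [0.48073098 0.28361703 0.125     ] [0.53612835 0.26888701 0.125     ]
(array([0.53063446, 0.26690168, 0.12255104]), [array([-3.4,  0.8]), array([-1.7, -0.1]), array([-0.3,  0.3])])
```

View pics/w1c.png

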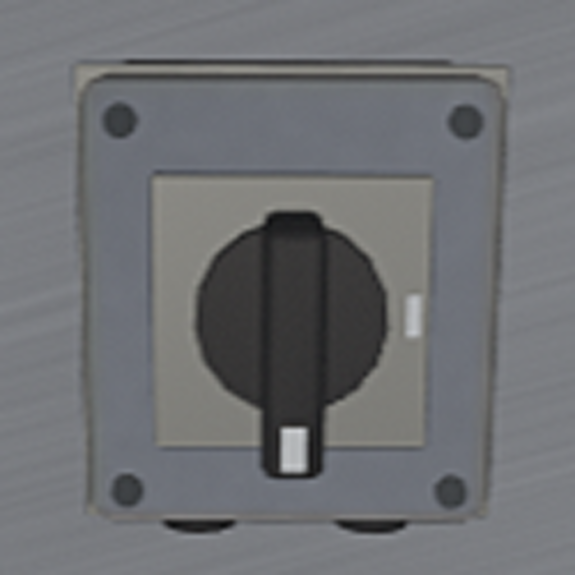

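Run:
```python
from h import *
s=sensors.state();W=eyes.camera_params('wrist')
for z in(.08,.085,.09): print(atz(W,(323.3,168.9),z), totool(s,np.r_[atz(W,(323.3,168.9),z)[:2],.095]))
```

```text
[0.51072081 0.27664772 0.08      ] [1.63388305e-04 8.49964903e-03 1.68024629e-01]
[0.50968778 0.27682285 0.085     ] [0.00120523 0.00838829 0.16802212]
[0.50865474 0.27699799 0.09      ] [0.00224707 0.00827693 0.16801962]
```

{"op": "servo_tool", "data": {
  "rows": [
    {"tx": 0.001, "ty": 0.008, "tz": 0.04, "wx": 0, "wy": 0, "wz": 0, "hand": 0},
    {"tx": 0, "ty": 0, "tz": 0.04, "wx": 0, "wy": 0, "wz": 0, "hand": 0.3},
    {"tx": 0, "ty": 0, "tz": 0.03, "wx": 0, "wy": 0, "wz": 0, "hand": 0.3},
    {"tx": 0, "ty": 0, "tz": 0.02, "wx": 0, "wy": 0, "wz": 0, "hand": 0.3},
    {"tx": 0, "ty": 0, "tz": 0, "wx": 0, "wy": 0, "wz": 0, "hand": 0.3}
  ]
}}

```text
t: 2.62
tool_pos: [0.5067, 0.2821, 0.131]
ee_rot: [[-0.964, 0.265, 0.005], [0.265, 0.964, 0.003], [-0.004, 0.004, -1.0]]
contact_force: [0.1, -0.3, -0.0]
finger_gap: 0.0657
```

Run:
```python
from h import *
s=sensors.state();W=eyes.camera_params('wrist');im=eyes.read_camera('wrist');cv2.imwrite('pics/w2.png',im[:,:,::-1])
print(s['tool_pos'],s['ee_rot'][:,1]);
for z in(.09,.095,.1): print(totool(s,[.509,.2765,z]))
for z in (.095,.115): print(proj(W,[.509,.2765,z]),proj(W,np.r_[s['tool_pos'][:2],z]))
```

```text
[0.5066541  0.28210767 0.1309573 ] [0.26451798 0.96437225 0.00404852]
[-0.00359474 -0.00495316  0.04095111]
[-0.00361317 -0.00493292  0.03595118]
[-0.0036316  -0.00491268  0.03095126]
[308.37539061 216.36629189] [315.15743167 211.33005536]
[307.8402734  226.72643361] [315.19706091 221.30996789]
```

View pics/w2.png

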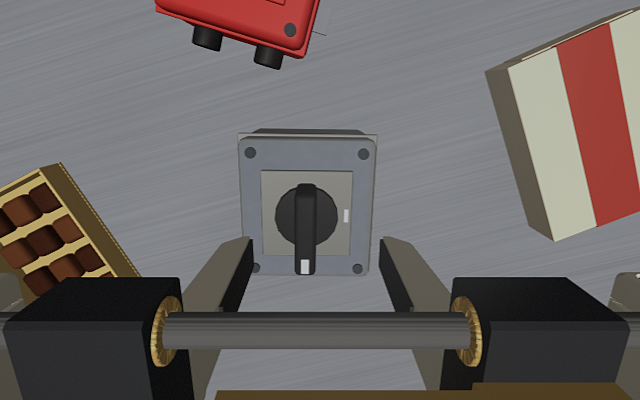

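The handle's skirt is centred at about (306,216), slightly left of the gripper centreline at x≈315. I'll correct that and then descend.

{"op": "servo_tool", "data": {
  "rows": [
    {"tx": -0.003, "ty": -0.006, "tz": 0, "wx": 0, "wy": 0, "wz": 0, "hand": 0.3},
    {"tx": 0, "ty": 0, "tz": 0, "wx": 0, "wy": 0, "wz": 0, "hand": 0.3},
    {"tx": 0, "ty": 0, "tz": 0.018, "wx": 0, "wy": 0, "wz": 0, "hand": 0.3},
    {"tx": 0, "ty": 0, "tz": 0.015, "wx": 0, "wy": 0, "wz": 0, "hand": 0.3},
    {"tx": 0, "ty": 0, "tz": 0, "wx": 0, "wy": 0, "wz": 0, "hand": 0.3}
  ]
}}

```text
t: 3.3
tool_pos: [0.5097, 0.2758, 0.0996]
ee_rot: [[-0.964, 0.265, 0.009], [0.265, 0.964, 0.005], [-0.008, 0.007, -1.0]]
contact_force: [0.5, 0.2, 0.4]
finger_gap: 0.0653
```

Run:
```python
from h import *
s=sensors.state();W=eyes.camera_params('wrist');im=eyes.read_camera('wrist');cv2.imwrite('pics/w3.png',im[:,:,::-1])
print(s['tool_pos'],s['ee_rot'][:,1],s['contact_force']);
for z in(.09,): print(totool(s,[.509,.2765,z]))
for z in (.09,.115): print(proj(W,[.509,.2765,z]),proj(W,np.r_[s['tool_pos'][:2],z]))
```

```text
[0.50974435 0.27579238 0.09964213] [0.26487957 0.9642525  0.00747863] [0.5225546  0.16843717 0.38273744]
[0.00097764 0.00041305 0.00963842]
[315.92029857 223.4771438 ] [315.15000016 224.82391609]
[316.2225397  239.54044638] [315.35738954 241.03110324]
```

View pics/w3.png

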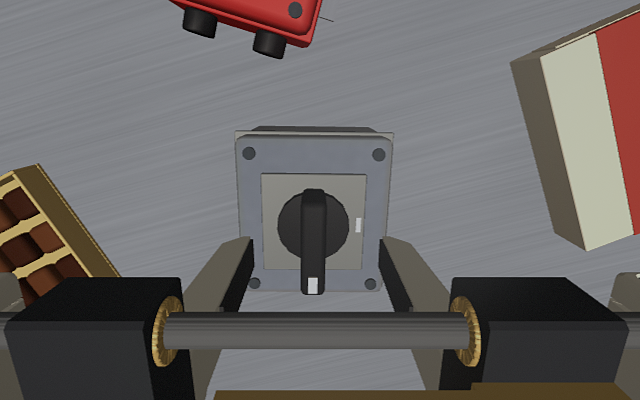

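{"op": "servo_tool", "data": {
  "rows": [
    {"tx": 0, "ty": 0, "tz": 0.005, "wx": 0, "wy": 0, "wz": 0, "hand": 0.6},
    {"tx": 0, "ty": 0, "tz": 0, "wx": 0, "wy": 0, "wz": 0, "hand": 1},
    {"tx": 0, "ty": 0, "tz": 0, "wx": 0, "wy": 0, "wz": 0, "hand": 1},
    {"tx": 0, "ty": 0, "tz": 0, "wx": 0, "wy": 0, "wz": 0, "hand": 1},
    {"tx": 0, "ty": 0, "tz": 0, "wx": 0, "wy": 0, "wz": 0, "hand": 1},
    {"tx": 0, "ty": 0, "tz": 0, "wx": 0, "wy": 0, "wz": 0, "hand": 1}
  ],
  "grip_force": 40
}}

```text
t: 4.1
tool_pos: [0.5105, 0.2763, 0.0961]
ee_rot: [[-0.964, 0.265, 0.011], [0.265, 0.964, 0.006], [-0.009, 0.009, -1.0]]
contact_force: [0.3, 1.1, 0.6]
finger_gap: 0.0097
```

Run:
```python
from h import *
im=eyes.read_camera('wrist');cv2.imwrite('pics/w4.png',im[:,:,::-1]);s=sensors.state();print(s['finger_gap'],s['contact_force'],s['moment'])
```

```text
0.005755129033851896 [-0.02921794  1.10662309  0.48740544] [-0.0127278   0.05293831  0.01348972]
```

View pics/w4.png

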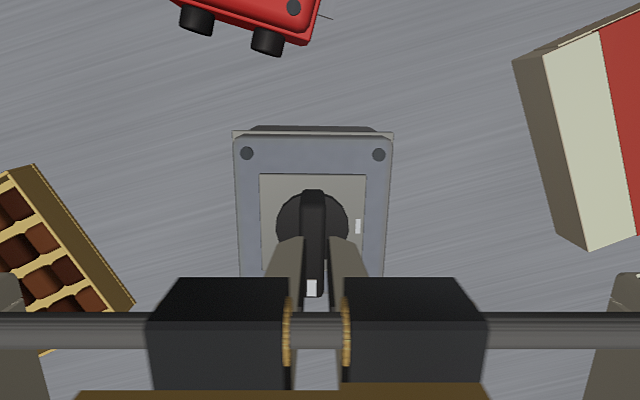

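{"op": "servo_tool", "data": {
  "rows": [
    {"tx": 0, "ty": 0, "tz": 0, "wx": 0, "wy": 0, "wz": 0, "hand": 1},
    {"tx": 0, "ty": 0, "tz": 0, "wx": 0, "wy": 0, "wz": 0, "hand": 1}
  ]
}}

```text
t: 4.4
tool_pos: [0.5105, 0.2763, 0.0962]
ee_rot: [[-0.964, 0.265, 0.011], [0.265, 0.964, 0.006], [-0.009, 0.009, -1.0]]
contact_force: [-0.6, 0.2, 0.4]
finger_gap: 0.0004
```

Run:
```python
from h import *
im=eyes.read_camera('wrist');cv2.imwrite('pics/w5.png',cv2.resize(im[180:400,180:460,::-1],None,fx=2.5,fy=2.5));s=sensors.state();print(s['finger_gap'],s['contact_force'],s['moment'],s['tool_pos'])
```

```text
0.0003238729370424497 [-0.24523557  0.50516303 -0.00225806] [-0.0332116  -0.05418798 -0.06002344] [0.51046626 0.27627116 0.09616988]
```

View pics/w5.png

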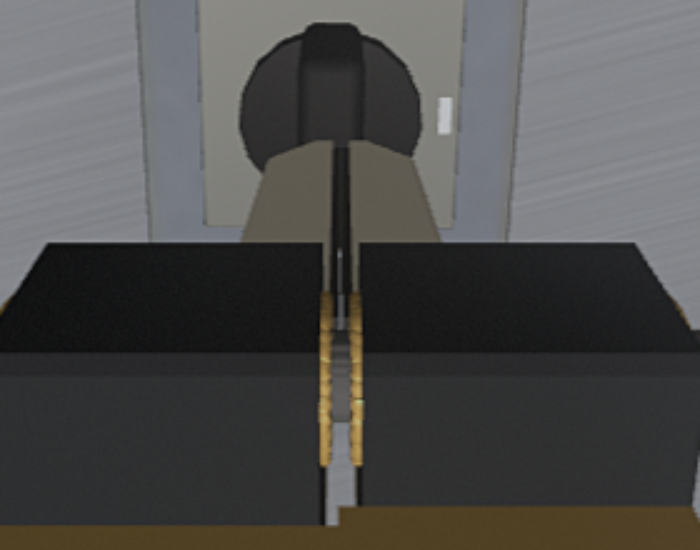

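The fingers shut above the blade, so the handle is lower than I estimated. I'll re-triangulate its height from pictures w1 and w3.

Run:
```python
from h import *
s=sensors.state();W=eyes.camera_params('wrist')
d=np.load('w1.npz');W1={'R':d['R'],'t':d['t'],'fov_y':float(d['f']),'cx':d['c'][0],'cy':d['c'][1]}
C=-W['R'].T@W['t']+np.array([.50974,.27579,.09964])-s['tool_pos']
W3=dict(W);W3['t']=-W['R']@C
T=eyes.camera_params('top');S=eyes.camera_params('scene')
f=lambda x,y:(260+x/4.6,100+y/4.6)
for a,b in(((119,120),(249,153)),((465,121),(379,154)),((127,491),(255,283)),((450,492),(370,283)),((291,317),(314,226)),((293,450),(313,285))):
    print(tri([(W1,f(*a)),(W3,b)]))
g=lambda x,y:(190+x/4,170+y/4)
for a,b in(((119,120),(98,177)),((465,121),(132,58)),((127,491),(205,205)),((450,492),(240,87)),((291,317),(168,132))):
    print('t',tri([(W1,f(*a)),(T,g(*b))]))
```

```text
(array([0.45627943, 0.24857944, 0.08296436]), [array([0., 0.]), array([-0.1, -0.1])])
(array([0.47846108, 0.32542813, 0.08135654]), [array([ 0., -0.]), array([-0.,  0.])])
(array([0.54292542, 0.22369442, 0.08231365]), [array([0.1, 0. ]), array([-0.1, -0. ])])
(array([0.56569015, 0.30027427, 0.08015613]), [array([-0.1,  0. ]), array([ 0.2, -0. ])])
(array([0.51017323, 0.27476173, 0.09041133]), [array([0.2, 0. ]), array([-0.3, -0. ])])
(array([0.53232351, 0.26818078, 0.1219268 ]), [array([-0., -0.]), array([0.1, 0. ])])
t (array([0.44537509, 0.2721626 , 0.31275264]), [array([0.7, 6.7]), array([-0.2,  1.1])])
t (array([0.49345451, 0.28481905, 0.26124103]), [array([-22.9,  70.6]), array([-9. , 14.3])])
t (array([0.46633867, 0.23594515, 0.24203519]), [array([-36.8, -37.7]), array([ -6.6, -11.2])])
t (array([ 0.57983004,  0.27032029, -0.02797046]), [array([-26.3,  -8.7]), array([-10.9,  -6.6])])
t (array([0.51026788, 0.273548  , 0.07849415]), [array([-1.1, -1.8]), array([-0.2, -0.8])])
```

Run:
```python
from h import *
s=sensors.state();W=eyes.camera_params('wrist');S=eyes.camera_params('scene')
im=eyes.read_camera('scene');cv2.imwrite('pics/s2.png',cv2.resize(im[100:240,310:440,::-1],None,fx=4.3,fy=4.3,interpolation=2))
for x in(-.0075,0,.0075):
  for z in(0,-.01,-.019,-.03): X=s['tool_pos']+s['ee_rot']@[x,0,z]; print(x,z,proj(W,X),((proj(S,X)-[310,100])*4.3).round(0))
for z in(.08,.1,.12): print(z,((proj(S,[.51,.2755,z])-[310,100])*4.3).round())
```

```text
-0.0075 0 [315.23007335 242.01721832] [282. 385.]
-0.0075 -0.01 [315.18660831 248.96350084] [283. 375.]
-0.0075 -0.019 [315.14381001 255.80322762] [284. 366.]
-0.0075 -0.03 [315.08602315 265.03832321] [285. 355.]
0 0 [315.22223428 230.53882693] [279. 380.]
0 -0.01 [315.17793544 237.00857897] [281. 370.]
0 -0.019 [315.13427482 243.38512105] [281. 361.]
0 -0.03 [315.07525846 252.00433585] [283. 350.]
0.0075 0 [315.21423584 218.82708014] [277. 376.]
0.0075 -0.01 [315.16907772 224.79884885] [278. 366.]
0.0075 -0.019 [315.12452713 230.69027744] [279. 357.]
0.0075 -0.03 [315.06423974 238.66276222] [280. 346.]
0.08 [277. 396.]
0.1 [279. 377.]
0.12 [281. 357.]
```

View pics/s2.png

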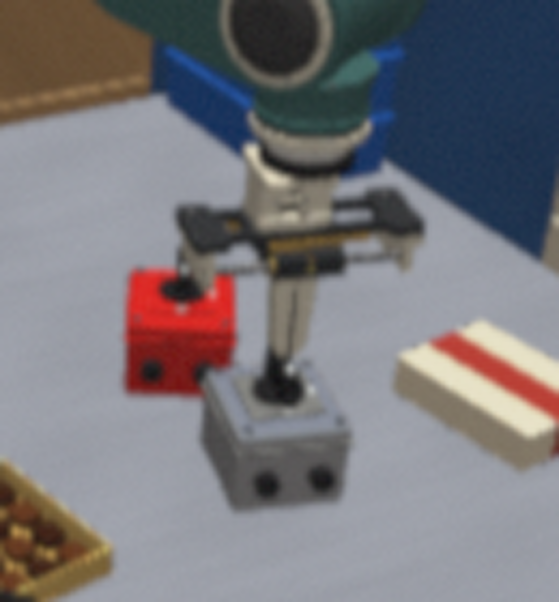

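The fingertips seem to sit about 20 mm above the reported TCP: the shut fingers pass over the blade, whose top triangulates to z≈0.12. I'll open, go down a little, and shut again while watching the force.

{"op": "servo_tool", "data": {
  "rows": [
    {"tx": 0, "ty": 0, "tz": 0, "wx": 0, "wy": 0, "wz": 0, "hand": 0.6},
    {"tx": 0, "ty": 0, "tz": 0, "wx": 0, "wy": 0, "wz": 0, "hand": 0.6},
    {"tx": 0, "ty": 0, "tz": 0, "wx": 0, "wy": 0, "wz": 0, "hand": 0.6},
    {"tx": 0, "ty": 0, "tz": 0, "wx": 0, "wy": 0, "wz": 0, "hand": 0.6},
    {"tx": 0, "ty": 0, "tz": 0.005, "wx": 0, "wy": 0, "wz": 0, "hand": 0.6},
    {"tx": 0, "ty": 0, "tz": 0.003, "wx": 0, "wy": 0, "wz": 0, "hand": 0.6},
    {"tx": 0, "ty": 0, "tz": 0, "wx": 0, "wy": 0, "wz": 0, "hand": 0.6}
  ]
}}

```text
t: 5.38
tool_pos: [0.5105, 0.2762, 0.0873]
ee_rot: [[-0.964, 0.265, 0.011], [0.265, 0.964, 0.006], [-0.009, 0.009, -1.0]]
contact_force: [0.6, 0.4, -0.8]
finger_gap: 0.0374
```

Run:
```python
from h import *
im=eyes.read_camera('wrist');cv2.imwrite('pics/w6.png',cv2.resize(im[120:340,180:460,::-1],None,fx=2.5,fy=2.5));s=sensors.state();print(s['t'],s['finger_gap'],s['contact_force'],s['moment'],s['tool_pos'])
```

```text
5.425 0.03748082608798165 [-0.12244244 -0.89245435  0.40828976] [-0.02028356  0.00125929  0.06465961] [0.51053558 0.27625678 0.08745906]
```

View pics/w6.png

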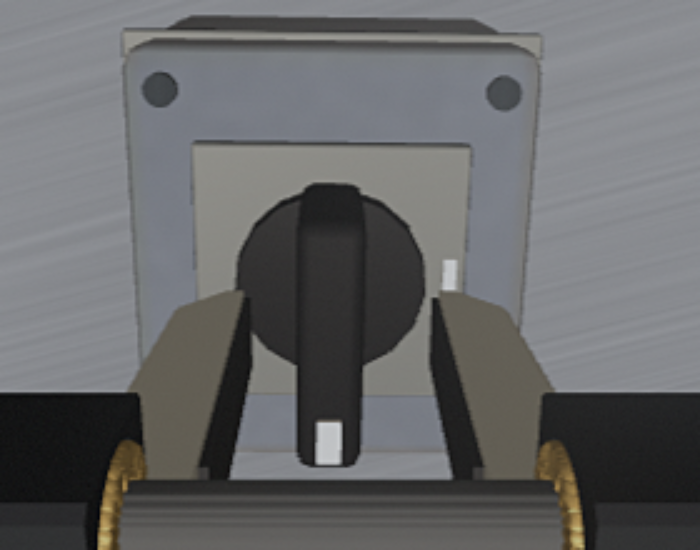

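{"op": "servo_tool", "data": {
  "rows": [
    {"tx": 0, "ty": 0, "tz": 0.004, "wx": 0, "wy": 0, "wz": 0, "hand": 0.6},
    {"tx": 0, "ty": 0, "tz": 0.004, "wx": 0, "wy": 0, "wz": 0, "hand": 0.6},
    {"tx": 0, "ty": 0, "tz": 0, "wx": 0, "wy": 0, "wz": 0, "hand": 0.6}
  ],
  "grip_force": 10
}}

```text
t: 5.8
tool_pos: [0.5106, 0.2763, 0.0789]
ee_rot: [[-0.964, 0.265, 0.011], [0.265, 0.964, 0.006], [-0.009, 0.009, -1.0]]
contact_force: [0.6, -0.3, -0.2]
finger_gap: 0.0374
```

{"op": "servo_tool", "data": {
  "rows": [
    {"tx": 0, "ty": 0, "tz": 0, "wx": 0, "wy": 0, "wz": 0, "hand": 0.9},
    {"tx": 0, "ty": 0, "tz": 0, "wx": 0, "wy": 0, "wz": 0, "hand": 0.9},
    {"tx": 0, "ty": 0, "tz": 0, "wx": 0, "wy": 0, "wz": 0, "hand": 0.9},
    {"tx": 0, "ty": 0, "tz": 0, "wx": 0, "wy": 0, "wz": 0, "hand": 0.9}
  ]
}}

```text
t: 6.3
tool_pos: [0.51, 0.274, 0.079]
ee_rot: [[-0.964, 0.265, 0.009], [0.265, 0.964, 0.001], [-0.008, 0.004, -1.0]]
contact_force: [-1.9, -0.7, 0.5]
finger_gap: 0.0136
```

Run:
```python
from h import *
im=eyes.read_camera('wrist');cv2.imwrite('pics/w7.png',cv2.resize(im[120:340,180:460,::-1],None,fx=2.5,fy=2.5));s=sensors.state();print(s['t'],s['finger_gap'],s['contact_force'],s['moment'],s['tool_pos'])
```

```text
6.35 0.01410848002340682 [-3.22247078 -6.56588261  2.09128777] [-1.20955841  0.52289977 -0.13047305] [0.51007706 0.27414472 0.07896115]
```

View pics/w7.png

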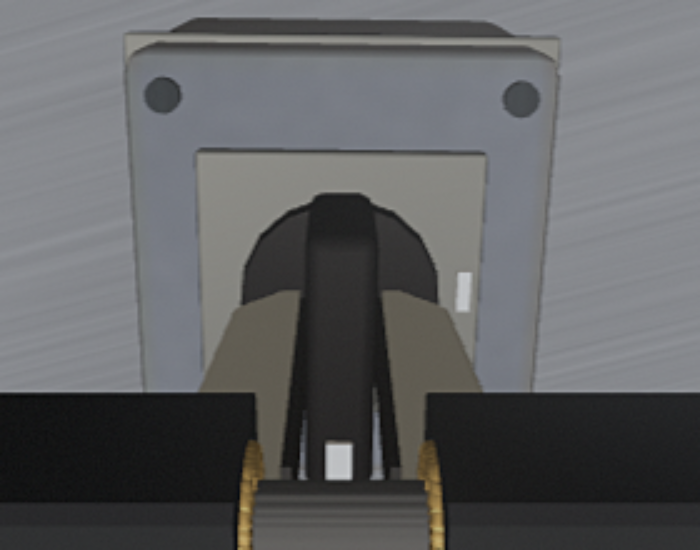

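Now it really grips the blade (gap 14 mm). The jaw centre shifted to y=0.274, which matches the triangulated axis (0.510, 0.2748). I'll re-seat it slightly deeper and grip firmly.

{"op": "servo_tool", "data": {
  "rows": [
    {"tx": 0, "ty": 0, "tz": 0, "wx": 0, "wy": 0, "wz": 0, "hand": 0.75},
    {"tx": 0, "ty": 0, "tz": 0, "wx": 0, "wy": 0, "wz": 0, "hand": 0.75},
    {"tx": 0, "ty": 0, "tz": 0.004, "wx": 0, "wy": 0, "wz": 0, "hand": 0.75},
    {"tx": 0, "ty": 0, "tz": 0, "wx": 0, "wy": 0, "wz": 0, "hand": 0.9},
    {"tx": 0, "ty": 0, "tz": 0, "wx": 0, "wy": 0, "wz": 0, "hand": 0.9},
    {"tx": 0, "ty": 0, "tz": 0, "wx": 0, "wy": 0, "wz": 0, "hand": 0.9}
  ],
  "grip_force": 25
}}

```text
t: 7.1
tool_pos: [0.5102, 0.274, 0.075]
ee_rot: [[-0.964, 0.265, 0.009], [0.265, 0.964, 0.001], [-0.009, 0.004, -1.0]]
contact_force: [-1.3, 0.6, -0.2]
finger_gap: 0.0139
```

{"op": "servo_tool", "data": {
  "rows": [
    {"tx": 0, "ty": 0, "tz": 0, "wx": 0, "wy": 0, "wz": -5, "hand": 0.9},
    {"tx": 0, "ty": 0, "tz": 0, "wx": 0, "wy": 0, "wz": -8, "hand": 0.9},
    {"tx": 0, "ty": 0, "tz": 0, "wx": 0, "wy": 0, "wz": -8, "hand": 0.9}
  ],
  "grip_force": 40
}}

```text
t: 7.48
tool_pos: [0.5101, 0.2738, 0.075]
ee_rot: [[-0.994, -0.107, 0.009], [-0.107, 0.994, 0.001], [-0.009, -0.0, -1.0]]
contact_force: [-0.2, -2.9, 1.0]
finger_gap: 0.0133
```

{"op": "servo_tool", "data": {
  "rows": [
    {"tx": 0, "ty": 0, "tz": 0, "wx": 0, "wy": 0, "wz": -9, "hand": 0.9},
    {"tx": 0, "ty": 0, "tz": 0, "wx": 0, "wy": 0, "wz": -9, "hand": 0.9},
    {"tx": 0, "ty": 0, "tz": 0, "wx": 0, "wy": 0, "wz": -9, "hand": 0.9},
    {"tx": 0, "ty": 0, "tz": 0, "wx": 0, "wy": 0, "wz": -9, "hand": 0.9},
    {"tx": 0, "ty": 0, "tz": 0, "wx": 0, "wy": 0, "wz": -9, "hand": 0.9},
    {"tx": 0, "ty": 0, "tz": 0, "wx": 0, "wy": 0, "wz": -9, "hand": 0.9}
  ]
}}

```text
t: 8.22
tool_pos: [0.5103, 0.2734, 0.0748]
ee_rot: [[-0.47, -0.882, 0.009], [-0.882, 0.47, 0.001], [-0.005, -0.008, -1.0]]
contact_force: [1.0, -3.5, 0.5]
finger_gap: 0.0136
```

{"op": "servo_tool", "data": {
  "rows": [
    {"tx": 0, "ty": 0, "tz": 0, "wx": 0, "wy": 0, "wz": -7, "hand": 0.9},
    {"tx": 0, "ty": 0, "tz": 0, "wx": 0, "wy": 0, "wz": -5, "hand": 0.9},
    {"tx": 0, "ty": 0, "tz": 0, "wx": 0, "wy": 0, "wz": 0, "hand": 0.9}
  ]
}}

```text
t: 8.6
tool_pos: [0.5104, 0.2733, 0.0749]
ee_rot: [[-0.269, -0.963, 0.009], [-0.963, 0.269, 0.001], [-0.003, -0.008, -1.0]]
contact_force: [0.9, -1.9, 0.6]
finger_gap: 0.0136
```

{"op": "servo_tool", "data": {
  "rows": [
    {"tx": 0, "ty": 0, "tz": 0, "wx": 0, "wy": 0, "wz": 0, "hand": 0.5},
    {"tx": 0, "ty": 0, "tz": 0, "wx": 0, "wy": 0, "wz": 0, "hand": 0.5},
    {"tx": 0, "ty": 0, "tz": 0, "wx": 0, "wy": 0, "wz": 0, "hand": 0.3},
    {"tx": 0, "ty": 0, "tz": 0, "wx": 0, "wy": 0, "wz": 0, "hand": 0.3},
    {"tx": 0, "ty": 0, "tz": -0.03, "wx": 0, "wy": 0, "wz": 0, "hand": 0.3},
    {"tx": 0, "ty": 0, "tz": -0.05, "wx": 0, "wy": 0, "wz": 0, "hand": 0.3},
    {"tx": 0, "ty": 0, "tz": -0.05, "wx": 0, "wy": 0, "wz": 0, "hand": 0.3},
    {"tx": 0, "ty": 0, "tz": -0.04, "wx": 0, "wy": 0, "wz": 0, "hand": 0.3}
  ]
}}

```text
t: 9.6
tool_pos: [0.5075, 0.2729, 0.246]
ee_rot: [[-0.274, -0.962, 0.003], [-0.962, 0.274, -0.001], [0.0, -0.004, -1.0]]
contact_force: [0.7, -0.1, -0.6]
finger_gap: 0.0649
```

Run:
```python
from h import *
im=eyes.read_camera('wrist');cv2.imwrite('pics/w8.png',im[:,:,::-1]);s=sensors.state();print(s['t'],s['finger_gap'],s['contact_force'],s['tool_pos'],s['joint_pos'])
im=eyes.read_camera('top')
T=eyes.camera_params('top');cv2.imwrite('pics/t8.png',cv2.resize(im[120:240,370:460,::-1],None,fx=5,fy=5,interpolation=2))
```

```text
9.65 0.06481987304052614 [-0.3825133  -0.34008504  5.31298363] [0.50839675 0.27335646 0.25162857] [ 0.45067627 -0.11243814  1.57149487 -0.00267858  1.67416071 -2.41363652]
```

View pics/w8.png

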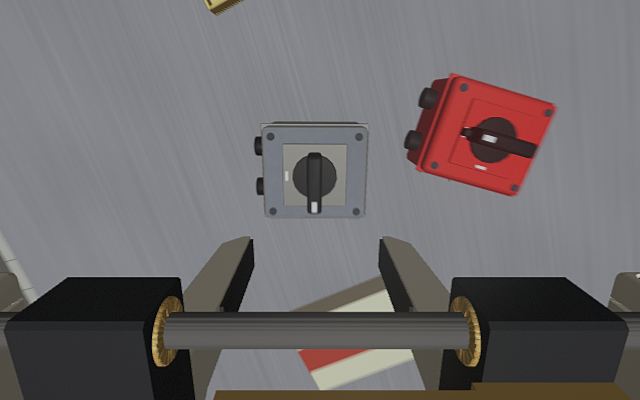

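The wrist picture shows the handle's nose now at (314,207), pointing to the enclosure's +y side. The black glands are on the left (+x), so it has made a quarter turn from on to off. Next I'll look at the carrier's yaw.

View pics/t8.png

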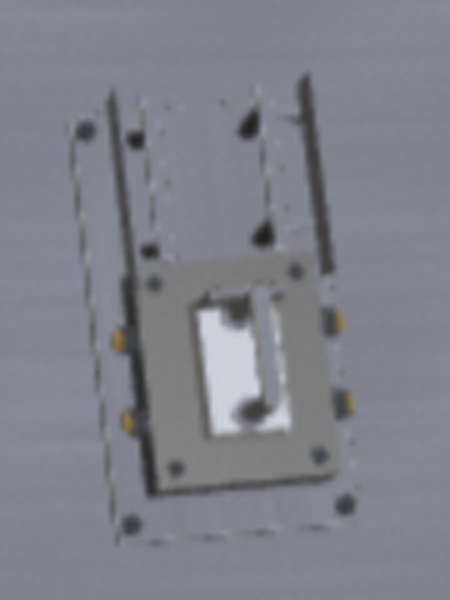

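{"op": "servo_tool", "data": {
  "rows": [
    {"tx": 0, "ty": 0, "tz": -0.02, "wx": 0, "wy": 0, "wz": 10, "hand": 0.3},
    {"tx": 0, "ty": 0, "tz": -0.02, "wx": 0, "wy": 0, "wz": 10, "hand": 0.3},
    {"tx": 0, "ty": 0, "tz": 0, "wx": 0, "wy": 0, "wz": 10, "hand": 0.3},
    {"tx": 0, "ty": 0, "tz": 0, "wx": 0, "wy": 0, "wz": 10, "hand": 0.3},
    {"tx": 0, "ty": 0, "tz": 0, "wx": 0, "wy": 0, "wz": 10, "hand": 0.3},
    {"tx": 0, "ty": 0, "tz": 0, "wx": 0, "wy": 0, "wz": 10, "hand": 0.3},
    {"tx": 0, "ty": 0, "tz": 0, "wx": 0, "wy": 0, "wz": 6, "hand": 0.3},
    {"tx": 0, "ty": 0, "tz": 0, "wx": 0, "wy": 0, "wz": 0, "hand": 0.3}
  ]
}}

```text
t: 10.7
tool_pos: [0.5077, 0.2734, 0.285]
ee_rot: [[-0.995, -0.103, 0.004], [-0.103, 0.995, -0.001], [-0.004, -0.001, -1.0]]
contact_force: [0.1, 0.1, 0.5]
finger_gap: 0.0654
```

{"op": "servo_tool", "data": {
  "rows": [
    {"tx": 0.004, "ty": -0.055, "tz": 0, "wx": 0, "wy": 0, "wz": 0, "hand": 0.3},
    {"tx": 0.004, "ty": -0.055, "tz": 0, "wx": 0, "wy": 0, "wz": 0, "hand": 0.3},
    {"tx": 0.004, "ty": -0.055, "tz": 0, "wx": 0, "wy": 0, "wz": 0, "hand": 0.3},
    {"tx": 0.004, "ty": -0.055, "tz": 0, "wx": 0, "wy": 0, "wz": 0, "hand": 0.3},
    {"tx": 0.004, "ty": -0.055, "tz": 0, "wx": 0, "wy": 0, "wz": 0, "hand": 0.3},
    {"tx": 0.004, "ty": -0.055, "tz": 0, "wx": 0, "wy": 0, "wz": 0, "hand": 0.3},
    {"tx": 0.004, "ty": -0.055, "tz": 0, "wx": 0, "wy": 0, "wz": 0, "hand": 0.3},
    {"tx": 0.004, "ty": -0.055, "tz": 0, "wx": 0, "wy": 0, "wz": 0, "hand": 0.3},
    {"tx": 0.004, "ty": -0.055, "tz": 0, "wx": 0, "wy": 0, "wz": 0, "hand": 0.3},
    {"tx": 0.002, "ty": -0.045, "tz": 0, "wx": 0, "wy": 0, "wz": 0, "hand": 0.3}
  ]
}}

```text
t: 11.95
tool_pos: [0.5329, -0.2815, 0.281]
ee_rot: [[-0.99, -0.139, 0.002], [-0.139, 0.99, -0.001], [-0.002, -0.001, -1.0]]
contact_force: [0.4, -0.3, 0.3]
finger_gap: 0.0649
```

{"op": "servo_tool", "data": {
  "rows": [
    {"tx": 0, "ty": 0, "tz": 0, "wx": 0, "wy": 0, "wz": 0, "hand": 0.3}
  ]
}}

```text
t: 12.08
tool_pos: [0.5325, -0.284, 0.2797]
ee_rot: [[-0.99, -0.139, 0.0], [-0.139, 0.99, -0.0], [-0.0, -0.0, -1.0]]
contact_force: [-0.1, 1.0, -0.1]
finger_gap: 0.065
```

Run:
```python
from h import *
s=sensors.state();W=eyes.camera_params('wrist');im=eyes.read_camera('wrist');cv2.imwrite('pics/w9.png',im[:,:,::-1]);print(s['t'],s['tool_pos'],s['ee_rot'][:,1],s['dq'].round(3))
np.savez('w9.npz',R=W['R'],t=W['t'],f=W['fov_y'],c=[W['cx'],W['cy']])
```

```text
12.075 [ 0.53248404 -0.28398639  0.27965785] [-1.39001870e-01  9.90292103e-01 -1.74323846e-04] [ 0.021 -0.02   0.016  0.011  0.007 -0.006]
```

View pics/w9.png

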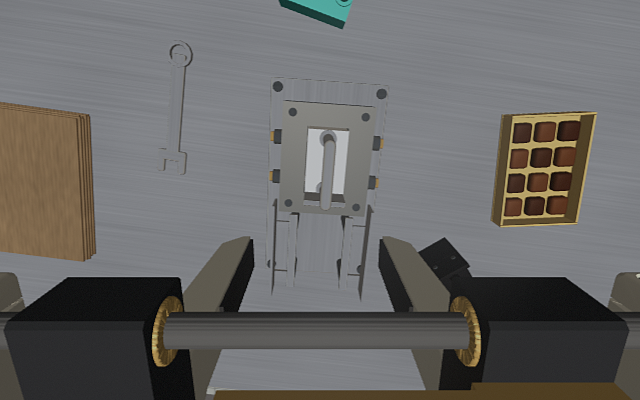

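Run:
```python
import cv2
im=cv2.imread('pics/w9.png');cv2.imwrite('pics/w9c.png',cv2.resize(im[70:225,260:395],None,fx=3.8,fy=3.8,interpolation=2))
```

```text
(no output)
```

View pics/w9c.png

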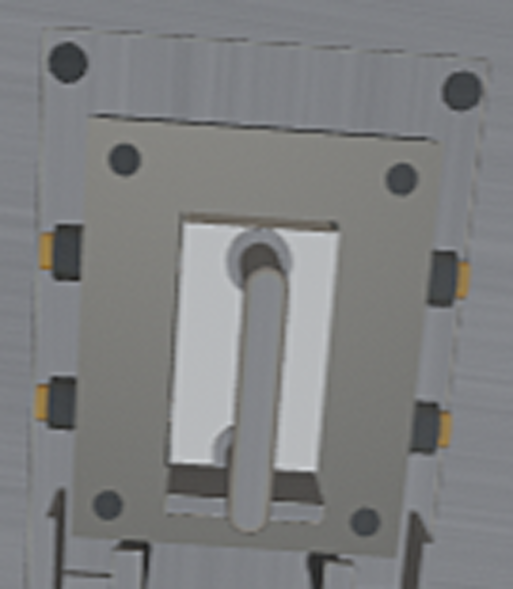

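The crop shows the carrier top with corner screws at (125,159), (402,180), (366,522) and (108,505), the white block in its pocket, and the bar running from (265,280) to (250,515).

Run:
```python
from h import *
d=np.load('w9.npz');W={'R':d['R'],'t':d['t'],'fov_y':float(d['f']),'cx':d['c'][0],'cy':d['c'][1]}
g=lambda p:(260+p[0]/3.8,70+p[1]/3.8)
def yaw(v): return np.degrees(np.arctan2(v[1],v[0]))
for Q in ([(90,117),(438,140),(392,555),(75,540)],[(125,159),(402,180),(366,522),(108,505)]):
    P=np.array([atz(W,g(q),.054) for q in Q]);print(P.mean(0),[round(float(np.linalg.norm(P[i]-P[i-1])),4) for i in range(4)],'yaw',yaw(P[3]-P[0]),yaw(P[2]-P[1]),yaw(P[0]-P[1])-90,yaw(P[3]-P[2])-90)
B=[atz(W,g(q),.14) for q in((265,268),(249,522))];print(B,yaw(B[1]-B[0]),np.mean(B,0))
s=sensors.state();print(s['tool_pos'],yaw(-s['ee_rot'][:,0]))
for X in(np.mean(B,0),): print(totool(s,[X[0],X[1],.134]))
```

```text
[ 0.53034187 -0.27241659  0.054     ] [0.1374, 0.1074, 0.1359, 0.107] yaw 4.390446078494202 4.190754230113282 -175.65865483689265 -174.8615024279435
[ 0.53040601 -0.27187362  0.054     ] [0.1125, 0.0863, 0.1121, 0.0865] yaw 4.03173561686338 4.132955483400325 -176.2278294273658 -175.95216126083164
[array([ 0.49433394, -0.27573496,  0.14      ]), array([ 0.56152064, -0.26985083,  0.14      ])] 5.005130994506769 [ 0.52792729 -0.2727929   0.14      ]
[ 0.53256642 -0.28263429  0.27995829] 8.029350725868685
[0.00333648 0.01040028 0.14595513]
```

{"op": "servo_tool", "data": {
  "rows": [
    {"tx": 0.002, "ty": 0.01, "tz": 0, "wx": 0, "wy": 0, "wz": 3.8, "hand": 0.3},
    {"tx": 0, "ty": 0, "tz": 0.04, "wx": 0, "wy": 0, "wz": 0, "hand": 0.4},
    {"tx": 0, "ty": 0, "tz": 0.04, "wx": 0, "wy": 0, "wz": 0, "hand": 0.5},
    {"tx": 0, "ty": 0, "tz": 0.035, "wx": 0, "wy": 0, "wz": 0, "hand": 0.5},
    {"tx": 0, "ty": 0, "tz": 0.01, "wx": 0, "wy": 0, "wz": 0, "hand": 0.5},
    {"tx": 0, "ty": 0, "tz": 0, "wx": 0, "wy": 0, "wz": 0, "hand": 0.5}
  ]
}}

```text
t: 12.88
tool_pos: [0.5302, -0.2666, 0.1536]
ee_rot: [[-0.996, -0.086, 0.004], [-0.086, 0.996, -0.0], [-0.004, -0.001, -1.0]]
contact_force: [-0.2, -1.1, 1.4]
finger_gap: 0.046
```

Run:
```python
from h import *
s=sensors.state();W=eyes.camera_params('wrist');im=eyes.read_camera('wrist');cv2.imwrite('pics/w10.png',im[:,:,::-1]);print(s['t'],s['tool_pos'],s['ee_rot'].round(3),s['finger_gap'])
np.savez('w10.npz',R=W['R'],t=W['t'],f=W['fov_y'],c=[W['cx'],W['cy']])
print(totool(s,[.5295,-.2722,.134]),proj(W,[.5295,-.2722,.134]))
```

```text
12.875 [ 0.53022357 -0.26661625  0.15357227] [[-0.996 -0.086  0.004]
 [-0.086  0.996 -0.   ]
 [-0.004 -0.001 -1.   ]] 0.04602221911669407
[ 0.0012792  -0.00548513  0.01957173] [307.12961189 217.47309701]
```

View pics/w10.png

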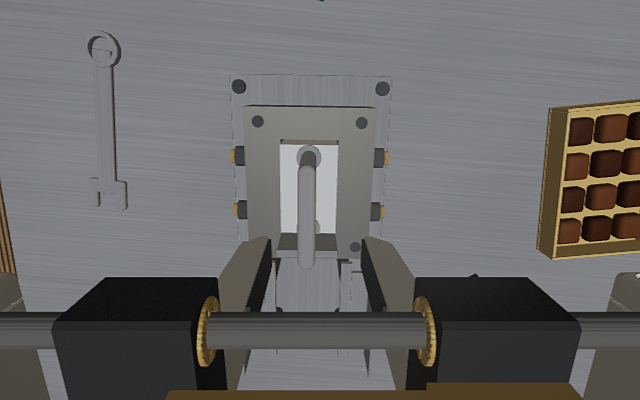

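The bar spans (308,165) to (306,262) and its middle is where I predicted (307,217). I'll shift 5 mm in y and descend around it.

{"op": "servo_tool", "data": {
  "rows": [
    {"tx": 0.001, "ty": -0.005, "tz": 0, "wx": 0, "wy": 0, "wz": 0, "hand": 0.5},
    {"tx": 0, "ty": 0, "tz": 0, "wx": 0, "wy": 0, "wz": 0, "hand": 0.5},
    {"tx": 0, "ty": 0, "tz": 0.02, "wx": 0, "wy": 0, "wz": 0, "hand": 0.5},
    {"tx": 0, "ty": 0, "tz": 0.02, "wx": 0, "wy": 0, "wz": 0, "hand": 0.5},
    {"tx": 0, "ty": 0, "tz": 0.015, "wx": 0, "wy": 0, "wz": 0, "hand": 0.5},
    {"tx": 0, "ty": 0, "tz": 0, "wx": 0, "wy": 0, "wz": 0, "hand": 0.5},
    {"tx": 0, "ty": 0, "tz": 0, "wx": 0, "wy": 0, "wz": 0, "hand": 0.5}
  ]
}}

```text
t: 13.8
tool_pos: [0.5307, -0.2726, 0.0971]
ee_rot: [[-0.996, -0.086, 0.007], [-0.086, 0.996, -0.002], [-0.006, -0.002, -1.0]]
contact_force: [0.6, -0.9, -0.6]
finger_gap: 0.0465
```

Run:
```python
from h import *
s=sensors.state();W=eyes.camera_params('wrist');im=eyes.read_camera('wrist');cv2.imwrite('pics/w11.png',im[:,:,::-1]);print(s['t'],s['tool_pos'],s['ee_rot'].round(3),s['finger_gap'],s['contact_force'])
im=eyes.read_camera('scene');cv2.imwrite('pics/s11.png',cv2.resize(im[150:300,170:300,::-1],None,fx=4,fy=4,interpolation=2))
print(totool(s,[.5295,-.2722,.134]),proj(W,[.5295,-.2722,.134]))
```

```text
13.8 [ 0.53070011 -0.27260301  0.09712682] [[-0.996 -0.086  0.007]
 [-0.086  0.996 -0.002]
 [-0.006 -0.002 -1.   ]] 0.046460962009733944 [ 0.55729703 -0.94786323 -0.57961844]
[ 0.00092661  0.00041978 -0.03688088] [316.11875509 256.10187442]
```

View pics/w11.png

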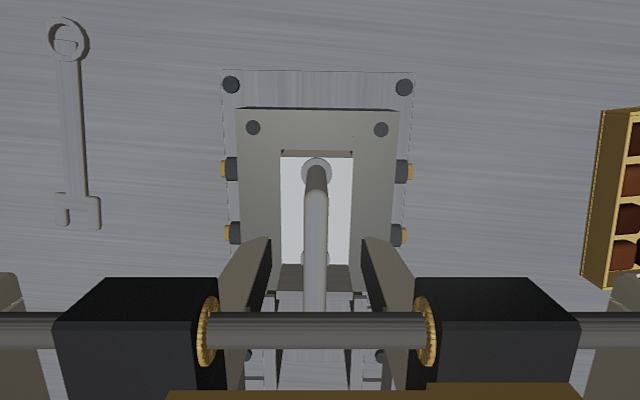

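View pics/s11.png

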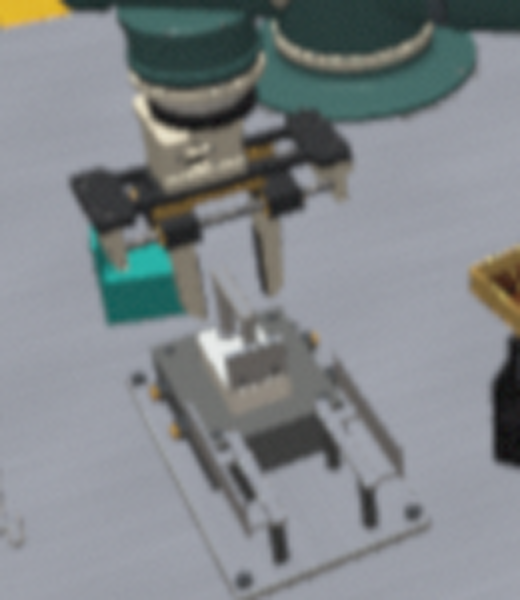

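{"op": "servo_tool", "data": {
  "rows": [
    {"tx": 0, "ty": 0, "tz": 0.006, "wx": 0, "wy": 0, "wz": 0, "hand": 0.5},
    {"tx": 0, "ty": 0, "tz": 0.005, "wx": 0, "wy": 0, "wz": 0, "hand": 0.5},
    {"tx": 0, "ty": 0, "tz": 0, "wx": 0, "wy": 0, "wz": 0, "hand": 0.92},
    {"tx": 0, "ty": 0, "tz": 0, "wx": 0, "wy": 0, "wz": 0, "hand": 0.92},
    {"tx": 0, "ty": 0, "tz": 0, "wx": 0, "wy": 0, "wz": 0, "hand": 0.92},
    {"tx": 0, "ty": 0, "tz": 0, "wx": 0, "wy": 0, "wz": 0, "hand": 0.92},
    {"tx": 0, "ty": 0, "tz": 0, "wx": 0, "wy": 0, "wz": 0, "hand": 0.92}
  ],
  "grip_force": 15
}}

```text
t: 14.78
tool_pos: [0.5313, -0.2731, 0.0868]
ee_rot: [[-0.996, -0.086, 0.008], [-0.086, 0.996, -0.003], [-0.008, -0.004, -1.0]]
contact_force: [0.4, -0.7, -2.7]
finger_gap: 0.0114
```

{"op": "servo_tool", "data": {
  "rows": [
    {"tx": 0, "ty": 0, "tz": 0, "wx": 0, "wy": 0, "wz": 0, "hand": 1},
    {"tx": 0, "ty": 0, "tz": 0, "wx": 0, "wy": 0, "wz": 0, "hand": 1}
  ],
  "grip_force": 60
}}

```text
t: 15.02
tool_pos: [0.5313, -0.2731, 0.0867]
ee_rot: [[-0.996, -0.086, 0.008], [-0.086, 0.996, -0.003], [-0.008, -0.004, -1.0]]
contact_force: [0.3, -0.7, -0.1]
finger_gap: 0.0105
```

Run:
```python
from h import *
s=sensors.state();W=eyes.camera_params('wrist');im=eyes.read_camera('wrist');cv2.imwrite('pics/w12.png',im[:,:,::-1]);print(s['t'],s['tool_pos'],s['finger_gap'],s['contact_force'],s['moment'])
```

```text
15.025 [ 0.53129448 -0.27308498  0.08672022] 0.010502844370670042 [ 0.32077653 -0.72665383 -0.12318021] [-0.11021713 -0.002949   -0.04410556]
```

View pics/w12.png

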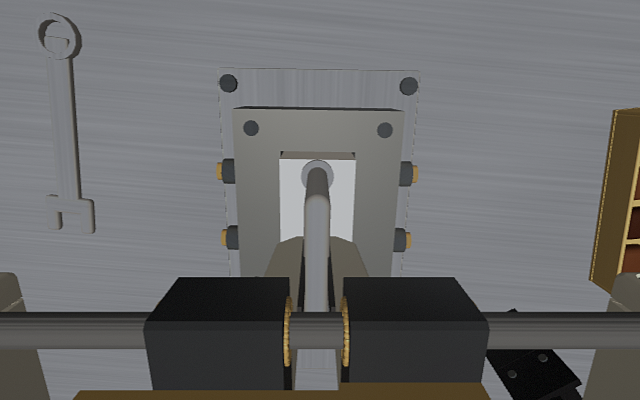

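The bar is gripped between the pads (gap 10.5 mm on the 12 mm bar, soft pads). I'll start with a cautious first rock to see the response.

{"op": "servo_tool", "data": {
  "rows": [
    {"tx": 0, "ty": 0.005, "tz": 0, "wx": 0, "wy": 0, "wz": 0, "hand": 1},
    {"tx": 0, "ty": 0.005, "tz": 0, "wx": 0, "wy": 0, "wz": 0, "hand": 1}
  ]
}}

```text
t: 15.32
tool_pos: [0.531, -0.2651, 0.0885]
ee_rot: [[-0.996, -0.085, 0.011], [-0.085, 0.996, -0.008], [-0.01, -0.008, -1.0]]
contact_force: [-2.9, 0.5, 7.0]
finger_gap: 0.0104
```

{"op": "servo_tool", "data": {
  "rows": [
    {"tx": 0, "ty": 0.003, "tz": -0.002, "wx": 0, "wy": 0, "wz": 0, "hand": 1}
  ]
}}

```text
t: 15.45
tool_pos: [0.5305, -0.262, 0.0894]
ee_rot: [[-0.996, -0.085, 0.01], [-0.085, 0.996, -0.008], [-0.009, -0.009, -1.0]]
contact_force: [5.0, -11.2, -25.0]
finger_gap: 0.0103
```

{"op": "servo_tool", "data": {
  "rows": [
    {"tx": 0, "ty": -0.006, "tz": 0, "wx": 0, "wy": 0, "wz": 0, "hand": 1},
    {"tx": 0, "ty": -0.006, "tz": 0, "wx": 0, "wy": 0, "wz": 0, "hand": 1},
    {"tx": 0, "ty": -0.006, "tz": 0, "wx": 0, "wy": 0, "wz": 0, "hand": 1},
    {"tx": 0, "ty": -0.003, "tz": -0.002, "wx": 0, "wy": 0, "wz": 0, "hand": 1}
  ]
}}

```text
t: 15.95
tool_pos: [0.5312, -0.2774, 0.0892]
ee_rot: [[-0.996, -0.087, 0.005], [-0.087, 0.996, 0.005], [-0.005, 0.005, -1.0]]
contact_force: [-1.0, -6.4, -15.4]
finger_gap: 0.0103
```

{"op": "servo_tool", "data": {
  "rows": [
    {"tx": 0, "ty": -0.002, "tz": -0.001, "wx": 0, "wy": 0, "wz": 0, "hand": 1}
  ]
}}

```text
t: 16.08
tool_pos: [0.531, -0.2797, 0.0895]
ee_rot: [[-0.996, -0.087, 0.004], [-0.087, 0.996, 0.006], [-0.004, 0.005, -1.0]]
contact_force: [0.2, -1.9, -9.6]
finger_gap: 0.0106
```

{"op": "servo_tool", "data": {
  "rows": [
    {"tx": 0, "ty": -0.004, "tz": -0.001, "wx": 0, "wy": 0, "wz": 0, "hand": 1},
    {"tx": 0, "ty": -0.002, "tz": -0.001, "wx": 0, "wy": 0, "wz": 0, "hand": 1}
  ]
}}

```text
t: 16.32
tool_pos: [0.5307, -0.2824, 0.0898]
ee_rot: [[-0.996, -0.087, 0.001], [-0.087, 0.996, 0.014], [-0.002, 0.014, -1.0]]
contact_force: [0.3, 15.5, -8.9]
finger_gap: 0.0102
```

Run:
```python
from h import *
s=sensors.state();im=eyes.read_camera('wrist');cv2.imwrite('pics/w13.png',im[:,:,::-1]);print(s['t'],s['tool_pos'],s['finger_gap'],s['contact_force'],s['moment'])
```

```text
16.325 [ 0.53073344 -0.28235712  0.08983854] 0.010244361011788522 [ 0.25555114 15.48140519 -8.88336071] [ 2.99589976 -0.03231393 -0.20810962]
```

View pics/w13.png

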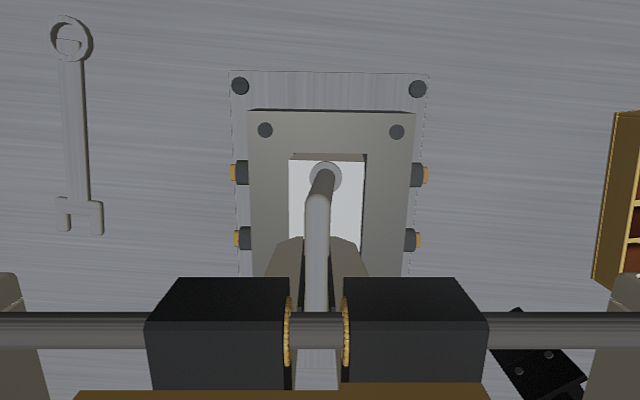

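The block is visibly tilted and has risen about 3 mm. I'll keep rocking both ways.

{"op": "servo_tool", "data": {
  "rows": [
    {"tx": 0, "ty": 0.006, "tz": 0, "wx": 0, "wy": 0, "wz": 0, "hand": 1},
    {"tx": 0, "ty": 0.006, "tz": 0, "wx": 0, "wy": 0, "wz": 0, "hand": 1},
    {"tx": 0, "ty": 0.006, "tz": 0, "wx": 0, "wy": 0, "wz": 0, "hand": 1},
    {"tx": 0, "ty": 0.003, "tz": -0.0015, "wx": 0, "wy": 0, "wz": 0, "hand": 1},
    {"tx": 0, "ty": 0.002, "tz": -0.0015, "wx": 0, "wy": 0, "wz": 0, "hand": 1}
  ]
}}

```text
t: 17.0
tool_pos: [0.5281, -0.2657, 0.0945]
ee_rot: [[-0.996, -0.085, 0.001], [-0.085, 0.996, 0.001], [-0.001, 0.001, -1.0]]
contact_force: [3.5, -8.1, -19.9]
finger_gap: 0.01
```

{"op": "servo_tool", "data": {
  "rows": [
    {"tx": 0, "ty": -0.006, "tz": 0, "wx": 0, "wy": 0, "wz": 0, "hand": 1},
    {"tx": 0, "ty": -0.006, "tz": 0, "wx": 0, "wy": 0, "wz": 0, "hand": 1},
    {"tx": 0, "ty": -0.006, "tz": 0, "wx": 0, "wy": 0, "wz": 0, "hand": 1},
    {"tx": 0, "ty": -0.003, "tz": -0.0015, "wx": 0, "wy": 0, "wz": 0, "hand": 1},
    {"tx": 0, "ty": -0.002, "tz": -0.0015, "wx": 0, "wy": 0, "wz": 0, "hand": 1}
  ]
}}

```text
t: 17.62
tool_pos: [0.5289, -0.2805, 0.0916]
ee_rot: [[-0.996, -0.088, -0.006], [-0.088, 0.996, 0.022], [0.004, 0.023, -1.0]]
contact_force: [1.2, 14.3, -15.2]
finger_gap: 0.0104
```

{"op": "servo_tool", "data": {
  "rows": [
    {"tx": 0, "ty": 0.006, "tz": 0, "wx": 0.5, "wy": 0, "wz": 0, "hand": 1},
    {"tx": 0, "ty": 0.006, "tz": 0, "wx": 0, "wy": 0, "wz": 0, "hand": 1},
    {"tx": 0, "ty": 0.006, "tz": 0, "wx": 0, "wy": 0, "wz": 0, "hand": 1},
    {"tx": 0, "ty": 0.004, "tz": -0.002, "wx": 0, "wy": 0, "wz": 0, "hand": 1},
    {"tx": 0, "ty": 0.003, "tz": -0.002, "wx": 0, "wy": 0, "wz": 0, "hand": 1}
  ]
}}

```text
t: 18.25
tool_pos: [0.5274, -0.2634, 0.0958]
ee_rot: [[-0.996, -0.085, -0.001], [-0.085, 0.996, -0.003], [0.002, -0.002, -1.0]]
contact_force: [7.6, -11.2, -27.3]
finger_gap: 0.0106
```

{"op": "servo_tool", "data": {
  "rows": [
    {"tx": 0, "ty": -0.006, "tz": 0, "wx": 0, "wy": 0, "wz": 0, "hand": 1},
    {"tx": 0, "ty": -0.006, "tz": 0, "wx": 0, "wy": 0, "wz": 0, "hand": 1},
    {"tx": 0, "ty": -0.006, "tz": 0, "wx": 0, "wy": 0, "wz": 0, "hand": 1},
    {"tx": 0, "ty": -0.004, "tz": -0.002, "wx": 0, "wy": 0, "wz": 0, "hand": 1},
    {"tx": 0, "ty": -0.003, "tz": -0.002, "wx": 0, "wy": 0, "wz": 0, "hand": 1}
  ]
}}

```text
t: 18.88
tool_pos: [0.528, -0.2796, 0.093]
ee_rot: [[-0.996, -0.088, -0.009], [-0.089, 0.996, 0.019], [0.008, 0.02, -1.0]]
contact_force: [4.3, 16.0, -22.2]
finger_gap: 0.0104
```

{"op": "servo_tool", "data": {
  "rows": [
    {"tx": -0.001, "ty": 0.006, "tz": 0, "wx": 0.5, "wy": -0.3, "wz": 0, "hand": 1},
    {"tx": -0.001, "ty": 0.006, "tz": 0, "wx": 0, "wy": 0, "wz": 0, "hand": 1},
    {"tx": 0, "ty": 0.006, "tz": 0, "wx": 0, "wy": 0, "wz": 0, "hand": 1},
    {"tx": 0, "ty": 0.004, "tz": -0.002, "wx": 0, "wy": 0, "wz": 0, "hand": 1},
    {"tx": 0, "ty": 0.003, "tz": -0.003, "wx": 0, "wy": 0, "wz": 0, "hand": 1},
    {"tx": 0, "ty": 0.002, "tz": -0.003, "wx": 0, "wy": 0, "wz": 0, "hand": 1}
  ]
}}

```text
t: 19.62
tool_pos: [0.5262, -0.2608, 0.0974]
ee_rot: [[-0.996, -0.085, -0.005], [-0.085, 0.996, -0.007], [0.006, -0.006, -1.0]]
contact_force: [11.7, -12.0, -36.2]
finger_gap: 0.0103
```

{"op": "servo_tool", "data": {
  "rows": [
    {"tx": -0.001, "ty": -0.006, "tz": 0, "wx": 0, "wy": 0, "wz": 0, "hand": 1},
    {"tx": 0, "ty": -0.006, "tz": 0, "wx": 0, "wy": 0, "wz": 0, "hand": 1},
    {"tx": 0, "ty": -0.006, "tz": 0, "wx": 0, "wy": 0, "wz": 0, "hand": 1},
    {"tx": 0, "ty": -0.004, "tz": -0.002, "wx": 0, "wy": 0, "wz": 0, "hand": 1},
    {"tx": 0, "ty": -0.003, "tz": -0.003, "wx": 0, "wy": 0, "wz": 0, "hand": 1},
    {"tx": 0, "ty": -0.002, "tz": -0.003, "wx": 0, "wy": 0, "wz": 0, "hand": 1}
  ]
}}

```text
t: 20.38
tool_pos: [0.5268, -0.2769, 0.0949]
ee_rot: [[-0.996, -0.088, -0.018], [-0.089, 0.996, 0.019], [0.016, 0.021, -1.0]]
contact_force: [7.5, 11.5, -31.8]
finger_gap: 0.0105
```

Run:
```python
from h import *
s=sensors.state();im=eyes.read_camera('wrist');cv2.imwrite('pics/w14.png',im[:,:,::-1]);print(s['t'],s['tool_pos'],s['finger_gap'],s['contact_force'],s['moment'])
```

```text
20.375 [ 0.52677305 -0.27688413  0.09491529] 0.010454678720420203 [  7.50431267  11.49452425 -31.84160964] [ 2.11422636 -1.60999183 -0.20955292]
```

View pics/w14.png

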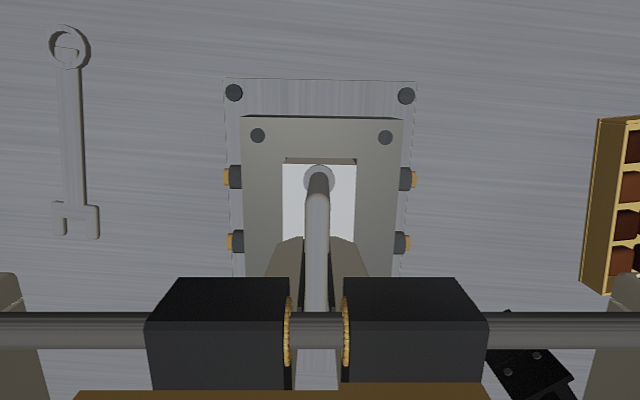

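{"op": "servo_tool", "data": {
  "rows": [
    {"tx": -0.001, "ty": -0.004, "tz": 0, "wx": 0.5, "wy": -0.5, "wz": 0, "hand": 1},
    {"tx": -0.001, "ty": -0.004, "tz": 0, "wx": 0.5, "wy": -0.5, "wz": 0, "hand": 1},
    {"tx": -0.001, "ty": -0.003, "tz": -0.003, "wx": 0.5, "wy": -0.3, "wz": 0, "hand": 1}
  ]
}}

```text
t: 20.8
tool_pos: [0.5306, -0.2806, 0.095]
ee_rot: [[-0.996, -0.091, 0.004], [-0.091, 0.996, 0.01], [-0.005, 0.009, -1.0]]
contact_force: [4.4, 14.7, -39.1]
finger_gap: 0.0102
```

{"op": "servo_tool", "data": {
  "rows": [
    {"tx": -0.002, "ty": 0.006, "tz": 0, "wx": 0, "wy": -0.3, "wz": 0, "hand": 1},
    {"tx": -0.002, "ty": 0.006, "tz": 0, "wx": 0, "wy": -0.3, "wz": 0, "hand": 1},
    {"tx": -0.001, "ty": 0.006, "tz": 0, "wx": 0, "wy": 0, "wz": 0, "hand": 1},
    {"tx": -0.001, "ty": 0.004, "tz": -0.002, "wx": 0, "wy": 0, "wz": 0, "hand": 1},
    {"tx": -0.001, "ty": 0.002, "tz": -0.003, "wx": 0, "wy": 0, "wz": 0, "hand": 1},
    {"tx": -0.001, "ty": 0.002, "tz": -0.003, "wx": 0, "wy": 0, "wz": 0, "hand": 1}
  ]
}}

```text
t: 21.55
tool_pos: [0.5298, -0.264, 0.0989]
ee_rot: [[-0.996, -0.086, 0.001], [-0.086, 0.996, -0.008], [-0.001, -0.008, -1.0]]
contact_force: [2.4, -15.0, -37.0]
finger_gap: 0.0103
```

{"op": "servo_tool", "data": {
  "rows": [
    {"tx": -0.001, "ty": -0.006, "tz": 0, "wx": 0, "wy": -0.2, "wz": 0, "hand": 1},
    {"tx": 0, "ty": -0.006, "tz": 0, "wx": 0, "wy": 0, "wz": 0, "hand": 1},
    {"tx": 0, "ty": -0.006, "tz": 0, "wx": 0.3, "wy": -0.2, "wz": 0, "hand": 1},
    {"tx": -0.001, "ty": -0.005, "tz": -0.001, "wx": 0.5, "wy": -0.2, "wz": 0, "hand": 1},
    {"tx": -0.001, "ty": -0.004, "tz": -0.003, "wx": 0.5, "wy": -0.3, "wz": 0, "hand": 1},
    {"tx": -0.001, "ty": -0.003, "tz": -0.003, "wx": 0.5, "wy": -0.3, "wz": 0, "hand": 1}
  ]
}}

```text
t: 22.3
tool_pos: [0.5312, -0.2832, 0.0987]
ee_rot: [[-0.996, -0.089, 0.009], [-0.089, 0.996, -0.012], [-0.007, -0.013, -1.0]]
contact_force: [-5.0, 16.5, -25.6]
finger_gap: 0.0108
```

{"op": "servo_tool", "data": {
  "rows": [
    {"tx": -0.001, "ty": 0.006, "tz": 0, "wx": 0, "wy": -0.2, "wz": 0, "hand": 1},
    {"tx": -0.001, "ty": 0.006, "tz": 0, "wx": 0, "wy": -0.2, "wz": 0, "hand": 1},
    {"tx": -0.001, "ty": 0.006, "tz": 0, "wx": 0, "wy": 0, "wz": 0, "hand": 1},
    {"tx": -0.001, "ty": 0.004, "tz": -0.002, "wx": 0, "wy": 0, "wz": 0, "hand": 1},
    {"tx": -0.001, "ty": 0.002, "tz": -0.003, "wx": 0, "wy": 0, "wz": 0, "hand": 1},
    {"tx": -0.001, "ty": 0.002, "tz": -0.003, "wx": 0, "wy": 0, "wz": 0, "hand": 1}
  ]
}}

```text
t: 23.05
tool_pos: [0.5324, -0.2634, 0.1045]
ee_rot: [[-0.996, -0.085, 0.012], [-0.086, 0.996, -0.026], [-0.01, -0.027, -1.0]]
contact_force: [-2.7, -6.1, -22.2]
finger_gap: 0.0106
```

Run:
```python
from h import *
s=sensors.state();im=eyes.read_camera('wrist');cv2.imwrite('pics/w15.png',im[:,:,::-1]);print(s['t'],s['tool_pos'],s['finger_gap'],s['contact_force'],s['moment'])
im=eyes.read_camera('scene');cv2.imwrite('pics/s15.png',cv2.resize(im[180:300,180:300,::-1],None,fx=4.5,fy=4.5,interpolation=2))
```

```text
23.05 [ 0.53243043 -0.2633663   0.10454876] 0.010569004912251066 [ -2.7004645   -6.14771714 -22.16790302] [-0.67458992  0.58500138 -0.25100256]
```

View pics/w15.png

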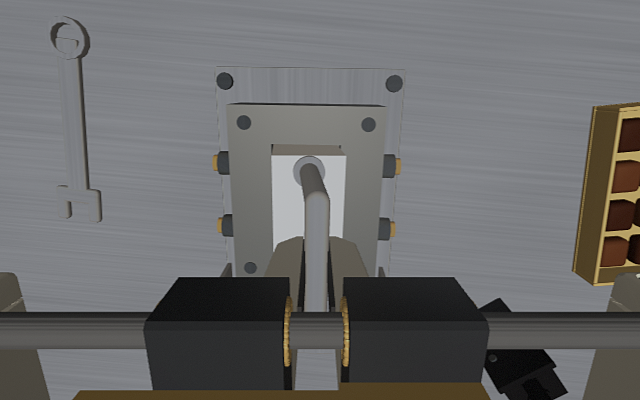

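View pics/s15.png

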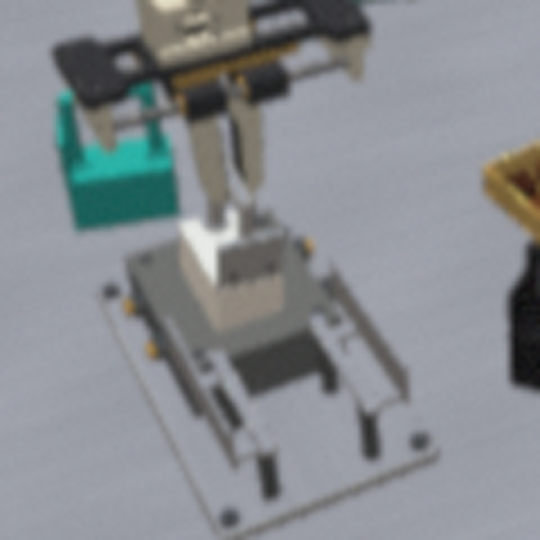

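The block has clearly risen, by about 15 mm, and is nearly free. I'll rock on with gentler lifts and correct the tool tilt.

{"op": "servo_tool", "data": {
  "rows": [
    {"tx": 0, "ty": -0.006, "tz": 0, "wx": -0.5, "wy": 0.3, "wz": 0, "hand": 1},
    {"tx": 0, "ty": -0.006, "tz": 0, "wx": -0.3, "wy": 0.3, "wz": 0, "hand": 1},
    {"tx": 0, "ty": -0.005, "tz": 0, "wx": 0, "wy": 0, "wz": 0, "hand": 1},
    {"tx": 0, "ty": -0.003, "tz": -0.002, "wx": 0, "wy": 0, "wz": 0, "hand": 1}
  ]
}}

```text
t: 23.65
tool_pos: [0.5357, -0.275, 0.108]
ee_rot: [[-0.996, -0.089, 0.002], [-0.089, 0.996, 0.004], [-0.003, 0.004, -1.0]]
contact_force: [2.8, 13.6, -33.3]
finger_gap: 0.0104
```

{"op": "servo_tool", "data": {
  "rows": [
    {"tx": 0, "ty": -0.002, "tz": -0.002, "wx": 0, "wy": 0, "wz": 0, "hand": 1}
  ]
}}

```text
t: 23.78
tool_pos: [0.5356, -0.2749, 0.108]
ee_rot: [[-0.996, -0.09, 0.0], [-0.09, 0.996, 0.009], [-0.001, 0.009, -1.0]]
contact_force: [3.7, 11.6, -28.6]
finger_gap: 0.0104
```

{"op": "servo_tool", "data": {
  "rows": [
    {"tx": 0.001, "ty": -0.004, "tz": 0, "wx": 0.4, "wy": 0, "wz": 0, "hand": 1},
    {"tx": 0.001, "ty": -0.004, "tz": -0.001, "wx": 0.4, "wy": 0, "wz": 0, "hand": 1},
    {"tx": 0, "ty": 0.006, "tz": 0, "wx": 0, "wy": 0, "wz": 0, "hand": 1},
    {"tx": 0, "ty": 0.006, "tz": 0, "wx": 0, "wy": 0, "wz": 0, "hand": 1},
    {"tx": 0, "ty": 0.004, "tz": -0.001, "wx": 0, "wy": 0, "wz": 0, "hand": 1},
    {"tx": 0, "ty": 0.002, "tz": -0.002, "wx": 0, "wy": 0, "wz": 0, "hand": 1}
  ]
}}

```text
t: 24.52
tool_pos: [0.5352, -0.2625, 0.1141]
ee_rot: [[-0.996, -0.092, 0.008], [-0.092, 0.996, -0.003], [-0.008, -0.003, -1.0]]
contact_force: [-0.1, -4.8, -4.3]
finger_gap: 0.0103
```

Run:
```python
from h import *
s=sensors.state();im=eyes.read_camera('wrist');cv2.imwrite('pics/w16.png',im[:,:,::-1]);print(s['t'],s['tool_pos'],s['finger_gap'],s['contact_force'],s['moment'])
```

```text
24.525 [ 0.53522414 -0.26246534  0.11406715] 0.010278421797031477 [-0.10851069 -4.79288299 -4.33883651] [-1.29383762  0.04044218 -0.0991108 ]
```

View pics/w16.png

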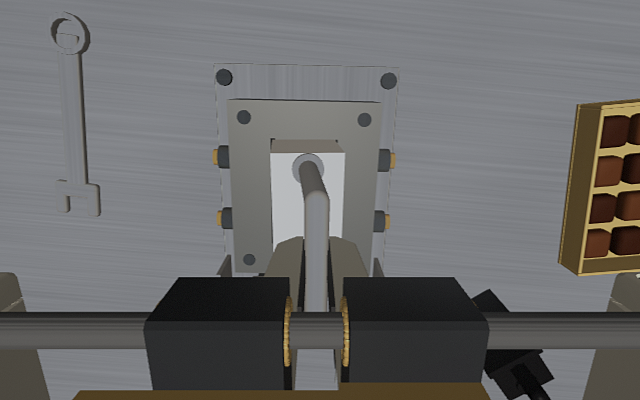

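The vertical force is down to about 4 N, the block's own weight, so it is free. I'll centre it while the foot is still guided by the pocket (which straightens it), then lift slowly.

{"op": "servo_tool", "data": {
  "rows": [
    {"tx": 0.001, "ty": -0.004, "tz": 0, "wx": 0, "wy": 0, "wz": 0, "hand": 1},
    {"tx": 0.001, "ty": -0.004, "tz": 0, "wx": 0, "wy": 0, "wz": 0, "hand": 1},
    {"tx": 0.001, "ty": -0.002, "tz": 0, "wx": 0, "wy": 0, "wz": 0, "hand": 1},
    {"tx": 0, "ty": 0, "tz": 0, "wx": 0, "wy": 0, "wz": 0, "hand": 1}
  ]
}}

```text
t: 25.08
tool_pos: [0.5336, -0.2726, 0.1153]
ee_rot: [[-0.996, -0.092, 0.01], [-0.092, 0.996, -0.001], [-0.01, -0.002, -1.0]]
contact_force: [1.2, 0.3, -4.9]
finger_gap: 0.0103
```

{"op": "servo_tool", "data": {
  "rows": [
    {"tx": 0, "ty": 0, "tz": -0.004, "wx": 0, "wy": 0, "wz": 0, "hand": 1},
    {"tx": 0, "ty": 0, "tz": -0.006, "wx": 0, "wy": 0, "wz": 0, "hand": 1},
    {"tx": 0, "ty": 0, "tz": -0.006, "wx": 0, "wy": 0, "wz": 0, "hand": 1},
    {"tx": 0, "ty": 0, "tz": 0, "wx": 0, "wy": 0, "wz": 0, "hand": 1}
  ]
}}

```text
t: 25.58
tool_pos: [0.5334, -0.2725, 0.1324]
ee_rot: [[-0.996, -0.092, 0.009], [-0.092, 0.996, -0.001], [-0.009, -0.002, -1.0]]
contact_force: [0.8, 0.1, -6.1]
finger_gap: 0.0104
```

Run:
```python
from h import *
s=sensors.state();im=eyes.read_camera('wrist');cv2.imwrite('pics/w17.png',im[:,:,::-1]);print(s['t'],s['tool_pos'],s['finger_gap'],s['contact_force'],s['moment'])
im=eyes.read_camera('scene');cv2.imwrite('pics/s17.png',cv2.resize(im[180:300,180:300,::-1],None,fx=4.9,fy=4.9,interpolation=2))
```

```text
25.575 [ 0.53335876 -0.27254931  0.13237585] 0.010366531256419146 [ 0.78933018  0.07758751 -6.08619903] [0.06047329 0.03235174 0.00816638]
```

View pics/w17.png

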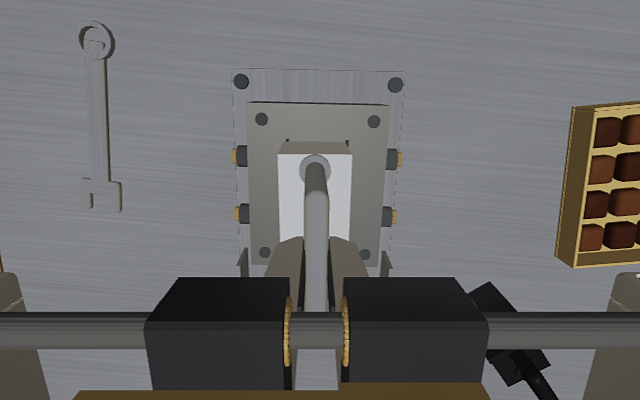

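View pics/s17.png

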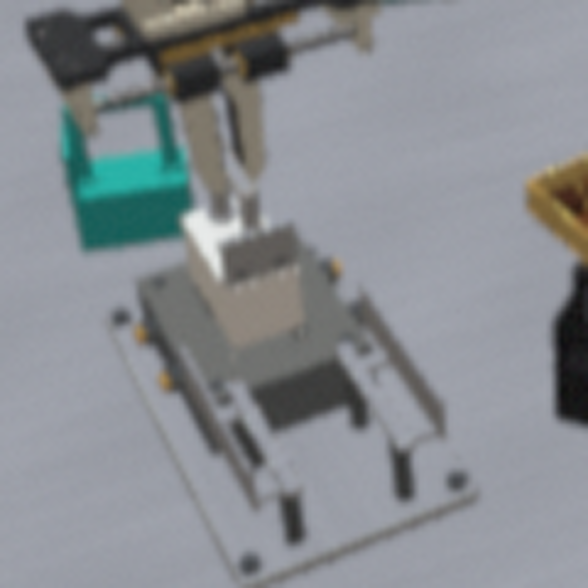

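Run:
```python
from h import *
S=eyes.camera_params('scene');a=np.radians(4.4);R=np.array([[np.cos(a),-np.sin(a)],[np.sin(a),np.cos(a)]])
c=np.array([.5304,-.2720])
f=lambda X:((proj(S,X)-180)*4.9).round()
for z0 in(.054,.06,.064,.07):
  o=[]
  for x,y,z in((.04,-.023,0),(.04,.023,0),(-.04,-.023,.05),(.04,-.023,.05),(.04,.023,.05)):
    o.append(f([*(c+R@[x,y]),z0+z]))
  print(z0,*o)
print('bar',[f([*(c+R@[x,0]),.064+.11]) for x in(-.024,0,.024)])
im=cv2.imread('pics/s17.png')
im2=cv2.imread('pics/w17.png');cv2.imwrite('pics/w17c.png',cv2.resize(im2[60:280,220:420],None,fx=2.7,fy=2.7,interpolation=2))
```

```text
0.054 [237. 360.] [307. 335.] [184. 228.] [227. 299.] [299. 275.]
0.06 [236. 353.] [306. 328.] [182. 221.] [226. 292.] [298. 267.]
0.064 [235. 348.] [305. 324.] [182. 216.] [225. 287.] [297. 262.]
0.07 [234. 341.] [304. 316.] [180. 208.] [224. 279.] [296. 255.]
bar [array([213., 141.]), array([226., 162.]), array([240., 182.])]
```

View pics/w17c.png

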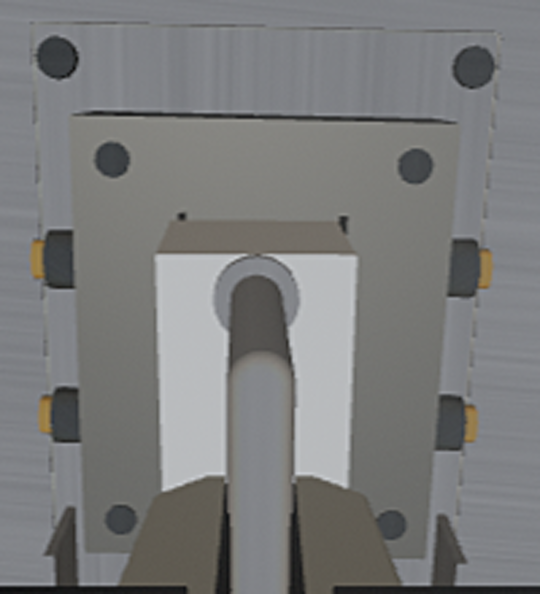

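The scene crop fits an upright block with its foot about 10 mm above the rim: foot corners at (235,348) and (303,327), against predictions of (235,348) and (305,324). The wrist crop shows the handle leaning about 1° towards +y. I'll trim that, raise it another 5 mm, and hold.

{"op": "servo_tool", "data": {
  "rows": [
    {"tx": 0.001, "ty": 0, "tz": -0.003, "wx": -0.5, "wy": 0, "wz": 0.4, "hand": 1},
    {"tx": 0.001, "ty": 0, "tz": -0.002, "wx": -0.5, "wy": 0, "wz": 0.4, "hand": 1},
    {"tx": 0, "ty": 0, "tz": 0, "wx": 0, "wy": 0, "wz": 0, "hand": 1},
    {"tx": 0, "ty": 0, "tz": 0, "wx": 0, "wy": 0, "wz": 0, "hand": 1},
    {"tx": 0, "ty": 0, "tz": 0, "wx": 0, "wy": 0, "wz": 0, "hand": 1},
    {"tx": 0, "ty": 0, "tz": 0, "wx": 0, "wy": 0, "wz": 0, "hand": 1}
  ]
}}

```text
t: 26.42
tool_pos: [0.5307, -0.2726, 0.1364]
ee_rot: [[-0.997, -0.077, 0.006], [-0.077, 0.997, 0.019], [-0.008, 0.018, -1.0]]
contact_force: [-0.4, 0.2, -5.3]
finger_gap: 0.0102
```

Run:
```python
from h import *
s=sensors.state();im=eyes.read_camera('wrist');print(s['t'],s['tool_pos'],s['ee_rot'].round(3),s['finger_gap'],s['contact_force'],s['dq'].round(4))
im3=eyes.read_camera('top')
cv2.imwrite('pics/t18.png',im3[:,:,::-1])
a=cv2.resize(im[60:280,220:420,::-1],None,fx=2,fy=2,interpolation=2)
im=eyes.read_camera('scene');b=cv2.resize(im[180:290,190:290,::-1],None,fx=4,fy=4,interpolation=2)
cv2.imwrite('pics/f18.png',np.hstack([a,b]))
```

```text
26.425 [ 0.53072187 -0.27262869  0.13644085] [[-0.997 -0.077  0.006]
 [-0.077  0.997  0.019]
 [-0.008  0.018 -1.   ]] 0.01023866018878478 [-0.41519268  0.15540197 -5.25002315] [-0.0007  0.0016  0.001   0.0005 -0.0009 -0.0001]
```

View pics/f18.png

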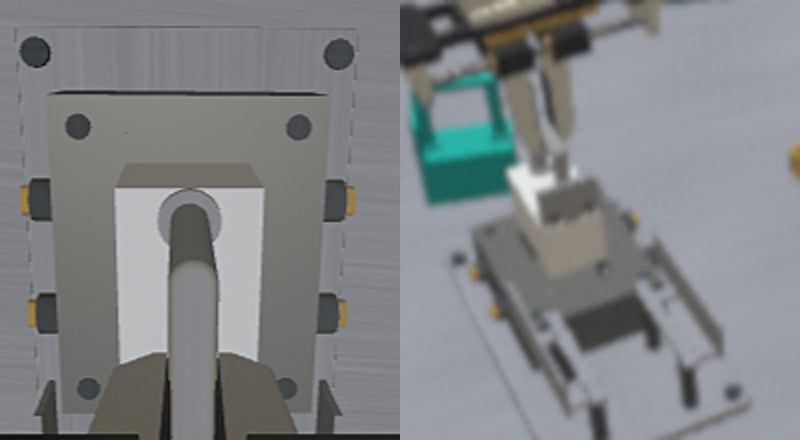

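View pics/t18.png

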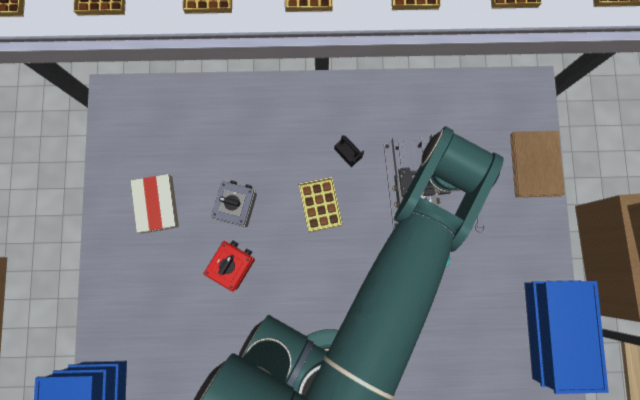

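```bash
python3 -c "
from bench import ticket,sensors
s=sensors.state();print(s['t'],s['contact_force']);print(ticket.close_job())"
```

```text
26.575 [ 0.3851488  -0.03942853 -6.0664399 ]
the job is handed in; nothing more can be done
None
```

The job is handed in at 26.6 s (limit 64 s): the isolator is off, and the gripper holds the freed stop block upright over its pocket.

**Isolator:** I gripped the grey isolator's blade and turned it a quarter turn anticlockwise. The wrist and final top pictures both show the pointer at the enclosure's +y side. My first grip closed above the blade: the real fingertips sit about 25 mm behind the reported tool point. I went lower and gripped it correctly.

**Stop block:** I took the bow handle at 60 N and rocked it both ways over several cycles, easing it up each time. It came free when the vertical force fell to about its own weight.

**Final checks:**
- **Force and stillness:** about 5–6 N downward, with the joints practically still.
- **Height:** before the last raise of about 4 mm, the foot measured about 10 mm above the rim, so it should now be about 14 mm up. The images are coarse, so allow ±3 mm.
- **Position and tilt:** centred over the pocket, and upright to within about 1° by my estimate. I trimmed a lean of about 1° at the end by tilting the tool, and could not measure the result exactly.
- **Bystanders:** in the last top picture the tray and carton are where they started. The spanner is mostly hidden by the arm there, but it lay untouched in the wrist pictures.

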